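# Gauge the specimen well of a heating stage

### The job

Take the depth gauge from its angled rest and stand it upright with its foot flat on the ring of the heating stage, over the well. Push its rod down the well until it bottoms on the specimen platform, hold it there gently for a good second, then let go and leave the gauge standing with its rod on the bottom so that I can read the depth. Leave the other things on the bench alone.

Things in the scene. Friction and masses are not known exactly. Their poses are not given: they have to be found in the camera images.
- gauge: Rod depth gauge, plain steel: foot bar 26 (x) by 110 (y) by 14 mm high, on it an upright round sleeve 26 mm across, to 56 mm above the sole. Origin: centre of the flat sole; z up along the sleeve. The rod slides in the sleeve and stays where left; moving it takes about 2.5 N (its small friction screw, to 26 mm out on the +x side, is set). Weight 0.45 to 0.65 kg. At the start it lies back on the rest, z leaning 30 degrees.
- knob (a point): Centre of the dark knurled round knob on the rod's upper end, 26 mm across, 20 mm high, z as the gauge's; 126 mm above the rod's tip. With the rod fully up it lies 138 mm above the sole; the rod moves down 70 mm from there, to 68 mm. Lifted by the knob, the rod first slides to its upper stop, then carries the whole gauge.
- rod_tip (a point): Flat lower end of the gauge's steel rod, 8 mm in diameter, z up along the rod. At the start it is 4 to 12 mm inside the foot (above the sole); fully down it stands 58 mm below the sole.
- stage: Heating stage, fixed: steel block 130 by 130 mm, its top 70 mm above the bench, with a flat aluminium ring on top (to 78 mm), a small knob on its -x side and a low aluminium box (to 44 mm) on its +x side. Origin on the bench under the well's axis. Yaw at most 0.3 rad either way.
- well_mouth (a point): Centre of the ring's flat top face on the well's axis, z up. Ring 116 mm across, opening 46 mm across and 8 mm deep, down to the steel block, where the round well begins, 18 mm across. It ends blind at a copper platform, set by a screw 30 to 52 mm below the ring's face: how deep today is unknown. A rod that stops 8 mm down stands beside the well.
- rest: Angled gauge rest, grey, fixed: a face leaning back 30 degrees from vertical towards its -x side, 66 mm long, and at its foot a ledge with a 4.5 mm lip on which the sole stands. Base 128 by 136 mm; the ledge's middle is 26 mm above the origin, which is on the bench. Rod and knob stand free above the face. Yaw at most 0.35 rad either way.
- lid_mid (a point): Middle of the stage's loose lid, an aluminium ring 92 mm across, 9 mm high, with a glass window, lying on the bench; leave alone.
- objective_mid (a point): Middle of a steel microscope objective standing on the bench, 33 mm across, 60 mm high; leave alone.
- driver_grip (a point): Handle of a 170 mm screwdriver lying on the bench; leave alone.
Not all that is in view belongs to the job. Of the things that look like the gauge, the largest one is meant.

How it is judged:
By the outcome, as a careful person would: the job done as asked, in the order asked, and still so for the second after the job is handed in, with the robot touching nothing.
It also fails if it takes over 51 s, if anything falls off the work surface, if the arm or the gripper's body presses on something with over 40 N, if the wrist force passes 120 N, or if a joint passes its speed limit or range.

### The arm

A 6-joint arm with a two-finger parallel gripper is mounted at the origin on the work surface. World frame = base frame: x ahead of the robot, y to its left, z up, the work surface at z = 0. Lengths are in m, angles in rad, forces in N, time in s.
With the tool pointing down it reaches from about 0.35 to 0.85 m from the base axis. Payload 8.1 kg.
Tool frame: the origin (TCP) lies at the very end of the fingers, on their centre line; the grasp point (between the pads) lies 19 mm behind it (pinch_z is the distance from the TCP to the grasp point, in m); z points along the fingers, y is the direction in which the jaws open and shut (so a half turn about z gives the same grasp; the last joint's range is limited). The gripper opens to 93 mm and grips with 3 to 60 N. Pads are 15 mm wide; open, the fingers measure 128 mm over their backs; the gripper's body (75 mm by 188 mm) begins 65 mm behind the grasp point.
Start: joints at [-1.385, 0.13, 1.488, -0, 1.523, -0.085], TCP at [0.161, -0.578, 0.219] pointing down, gripper open.
Joint ranges: [-2.96, 2.96], [-0.89, 2.26], [0.02, 2.5], [-1.34, 4.48], [0, 2.73], [-2.66, 2.66]. Speed limits (rad/s): [2.39, 2.39, 2.79, 3.14, 3.14, 3.14].

### API

Orientations are given as a rotation vector (axis times angle).
In Python, from plant import * gives the robot as it stands.
- The arm moves only by the tool move_arm, never from a script. Its argument "series" is a list of rows, each a list of 7 numbers: the shift along the tool's x, y, z each as a share of 10 cm, from -1 to 1, then the turn, a rotation vector about the tool's x, y, z each as a share of 180 degrees, from -1 to 1, then the opening, from -1 (shut) to 1 (fully open). In form: [[dx, dy, dz, rx, ry, rz, jaw], ...]. A call has 1 to 8 rows; each row is the pose to reach, as a shift and turn from the pose commanded when the call began, along the tool's axes at that moment, turning the shorter way round; what a row does not reach only later rows make up. A row lasts 1/10 s, in which the tool goes at most 50 mm and 8.59 degrees, less where a joint would pass 70% of its speed; a pose out of reach is approached as far as the arm can. A call with a number of a shift or a turn outside -1 to 1 is refused whole. A call with a gripper value outside its range is refused whole. The fingers move at their own pace and stop on an object; "squeeze" is the grip in N (left out, the last holds). Time passes only in rows, so rows that repeat a pose let the fingers close. It gives the time, the measured TCP pose, the force and the opening at its end, in the units of the state.
- read_state(): the state, without advancing time (a new reading comes with each control period).
- read_camera(name): name is "side" or "top" or "wrist"; returns a dict with "frame" (384x512x3 uint8, red, green, blue), "K" (3x3 intrinsics, pixels), "k1" (the pictures are not rectified: a ray, as slopes to the right and down, at radius r is drawn at 1 + k1 r^2 times it, then the intrinsics apply), "rvec" (rotation vector, rad) and "tvec" (3), from world to camera coordinates, as OpenCV has them. Camera axes: x right, y down, z forward; pixel columns grow to the right and rows downward; lengths in m; the calibration is good to about 2 mm. A picture is of the moment at which its call begins. There is no depth.
- close_job(): hands the job in, once; it reports no verdict.
The state is a dict: "t": time; "q": joint angles; "dq": joint speeds; "joint_torque": joint torques, N m; "tool_pos": TCP position; "orientation": TCP orientation; "force": force on the tool from outside, world axes, zero at the start; "wrist_torque": the same for the moment, N m; "opening": finger opening in m.
Only numpy, scipy, OpenCV 4.12 (cv2) and the standard library are available. Lean on these libraries where they do the work, as an engineer would, in place of code of your own. Each camera call takes 0.05 s, during which the arm holds its last target.

## Working session

There is one attempt and no reset: what is moved stays moved. The work goes in short steps, Python scripts to look and compute and a tool call to move; the robot and the scene stay as the last step left them, time stands still between calls to the robot, and variables do not carry over. Pictures are saved under pics/ and viewed, and the job is handed in when it is done.

Besides the shell and the picture viewer there is one more tool, called after ">>>" as a command line: name --pt "numbers of a row" for each row, then --argument value for the rest. move_arm: Moves the arm, as the interface text tells. Shift numbers are shares of 10 cm and turn numbers shares of 180 degrees, none past 1 either way. Its arguments: {"type":"object","properties":{"series":{"type":"array","items":{"type":"array","items":{"type":"number"}}},"squeeze":{"type":"number"}},"required":["series"]}

```bash
ls; mkdir -p pics; cat > h.py <<'E'
from plant import *
import numpy as np, cv2, pickle
from scipy.spatial.transform import Rotation as R
def snap(n,f):
    c=read_camera(n); pickle.dump(c,open('pics/'+f+'.pkl','wb'))
    cv2.imwrite('pics/'+f+'.png',cv2.cvtColor(c['frame'],cv2.COLOR_RGB2BGR)); return c
def load(f): return pickle.load(open('pics/'+f+'.pkl','rb'))
def ray(c,uv):
    K=np.array(c['K']);p=(np.array(uv,float)-[K[0,2],K[1,2]])/[K[0,0],K[1,1]]
    s=p.copy()
    for _ in range(30): s=p/(1+c['k1']*(s@s))
    M=R.from_rotvec(np.array(c['rvec']).ravel()).as_matrix()
    d=M.T@np.array([s[0],s[1],1.]); o=-M.T@np.array(c['tvec']).ravel()
    return o,d/np.linalg.norm(d)
def tri(obs):
    A=np.zeros((3,3));b=np.zeros(3)
    L=[ray(load(f) if isinstance(f,str) else f,uv) for f,uv in obs]
    for o,d in L:
        P=np.eye(3)-np.outer(d,d);A+=P;b+=P@o
    x=np.linalg.solve(A,b)
    return x,[np.linalg.norm((np.eye(3)-np.outer(d,d))@(x-o)) for o,d in L]
def proj(c,X):
    if isinstance(c,str): c=load(c)
    X=np.atleast_2d(X);M=R.from_rotvec(np.array(c['rvec']).ravel()).as_matrix()
    p=X@M.T+np.array(c['tvec']).ravel();s=p[:,:2]/p[:,2:]
    s=s*(1+c['k1']*(s**2).sum(1,keepdims=True));K=np.array(c['K'])
    return s*[K[0,0],K[1,1]]+[K[0,2],K[1,2]]
def plane(c,uv,z):
    if isinstance(c,str): c=load(c)
    o,d=ray(c,uv);return o+d*(z-o[2])/d[2]
def crop(f,x0,y0,x1,y1,s,out):
    im=cv2.imread('pics/'+f+'.png')[y0:y1,x0:x1];cv2.imwrite('pics/'+out+'.png',cv2.resize(im,None,fx=s,fy=s,interpolation=cv2.INTER_CUBIC))
E
python3 - <<'E'
from h import *
for n in ['side','top','wrist']:
    c=snap(n,n+'0'); print(n,ray(c,(256,192)))
print(read_state())
E
```

```text
pics
side (array([0.0761383 , 0.739415  , 0.81655395]), array([ 0.38136267, -0.66903554, -0.63792943]))
top (array([4.67496005e-01, 2.92753852e-04, 1.27033435e+00]), array([ 0.05553101, -0.03303863, -0.99791019]))
wrist (array([ 0.23618301, -0.55576318,  0.38335401]), array([-0.26250736, -0.07196664, -0.96224253]))
{'t': 0.15, 'q': array([-1.38540929e+00,  1.31022127e-01,  1.48902763e+00, -1.92466362e-05,
        1.52302391e+00, -8.54117383e-02]), 'dq': array([ 5.32462857e-04, -1.31248421e-03, -4.26166183e-03,  6.32982025e-04,
       -2.81811369e-04, -4.44825040e-05]), 'joint_torque': array([ 4.94008582e-04, -5.60476112e+01, -4.92334628e+01,  7.68330926e-02,
        3.06665164e-02, -1.32761802e-04]), 'tool_pos': array([ 0.16042494, -0.57768714,  0.21780868]), 'orientation': array([-3.11137434e+00, -4.23873113e-01,  1.46331975e-04]), 'force': array([-0.35626168, -0.22183377,  0.4328028 ]), 'wrist_torque': array([ 0.00014284, -0.02613145,  0.01147024]), 'opening': 0.09300811043508411}
```

View pics/side0.png

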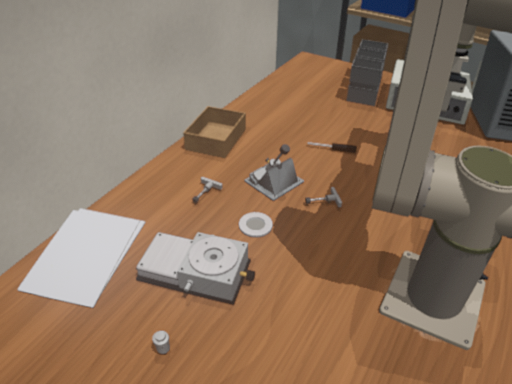

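View pics/top0.png

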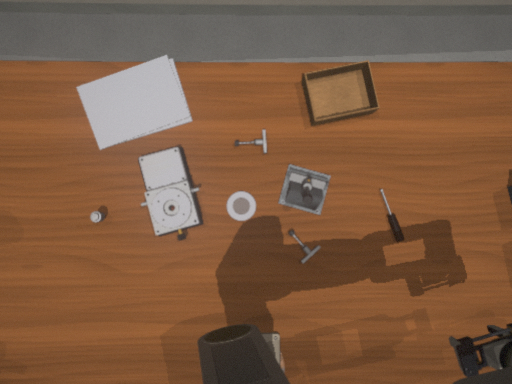

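View pics/wrist0.png

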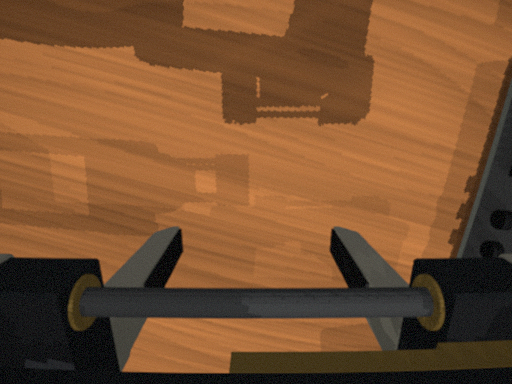

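Three gauge-like things are in view: one on the rest (side 278,165 / top 306,188), one lying at top (252,142), and one lying at top (304,247). The one on the rest fits: it lies back on the angled rest and looks largest. I'll confirm that in a crop.

```bash
python3 - <<'E'
from h import *
crop('side0',130,130,350,310,3.4,'c_side0'); crop('top0',130,120,340,270,3.6,'c_top0')
c=load('top0')
for uv in [(306,188),(172,208),(241,206),(96,216),(392,215),(265,142),(312,254)]: print(uv,plane(c,uv,0.05))
E
```

```text
(306, 188) [ 0.54654947 -0.19102999  0.05      ]
(172, 208) [0.48925957 0.21046472 0.05      ]
(241, 206) [0.49369592 0.00516963 0.05      ]
(96, 216) [0.46743612 0.43279881 0.05      ]
(392, 215) [ 0.4634693  -0.44953843  0.05      ]
(265, 142) [ 0.6868403  -0.06858915  0.05      ]
(312, 254) [ 0.34904384 -0.20583693  0.05      ]
```

View pics/c_side0.png

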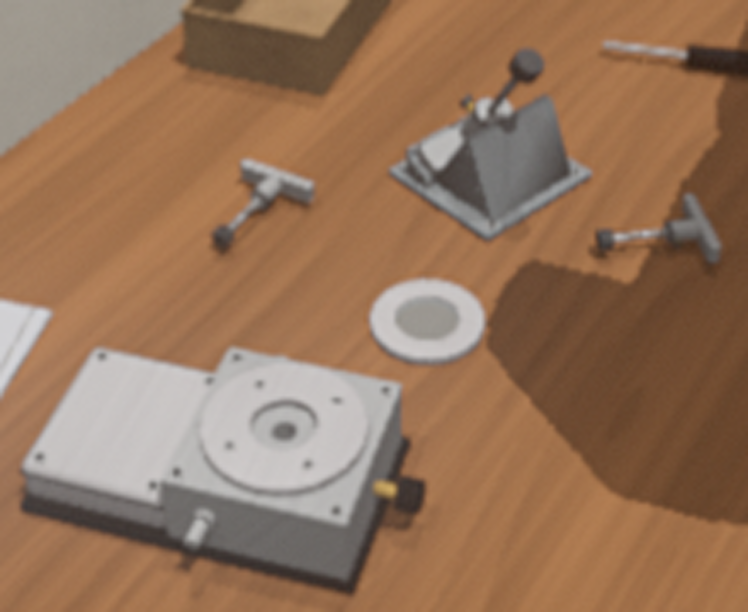

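View pics/c_top0.png

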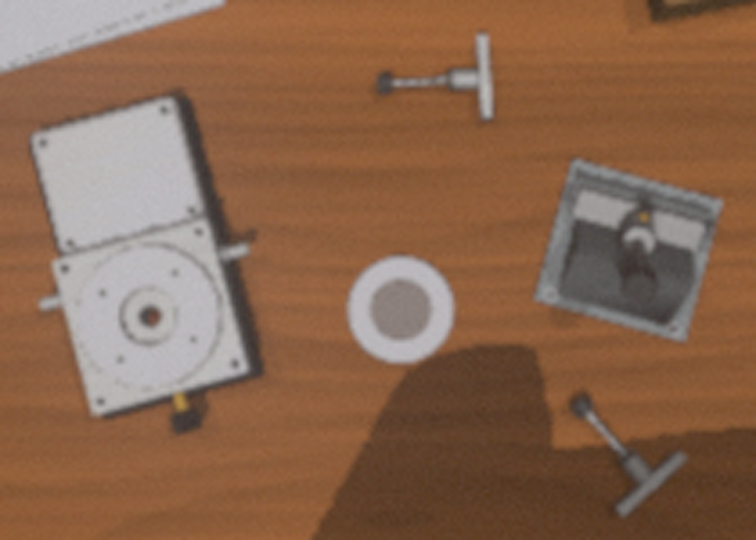

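The crop confirms it. The gauge on the rest at top (306,188) has a foot about 45 px long against about 24 px for the two lying ones, and it is the only one leaning on a rest. I'll triangulate its parts roughly from the side and top views.

```bash
python3 - <<'E'
from h import *
crop('top0',270,155,340,225,9,'c_rest_top'); crop('side0',235,135,315,205,9,'c_rest_side')
crop('top0',130,140,210,245,5.5,'c_st_top')
import cv2
for n in ['c_rest_top']:
    im=cv2.imread('pics/%s.png'%n); im=np.clip(im.astype(float)*1.8,0,255).astype('uint8'); cv2.imwrite('pics/%s_b.png'%n,im)
E
```

```text
(no output)
```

View pics/c_rest_top_b.png

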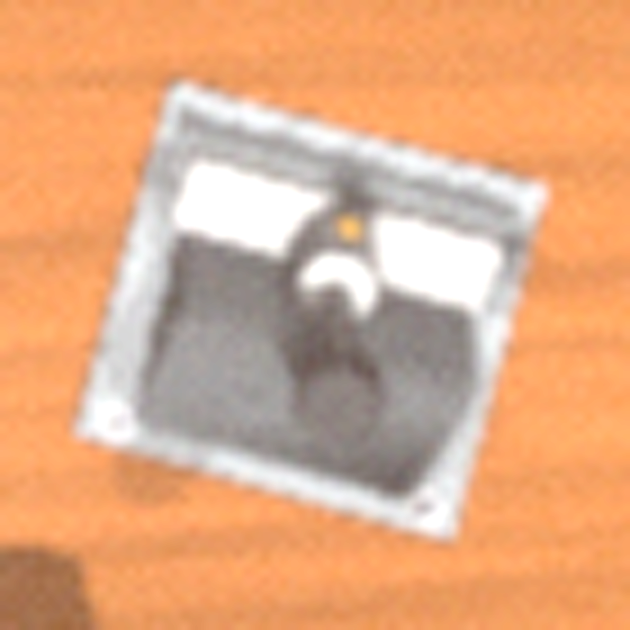

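View pics/c_rest_side.png

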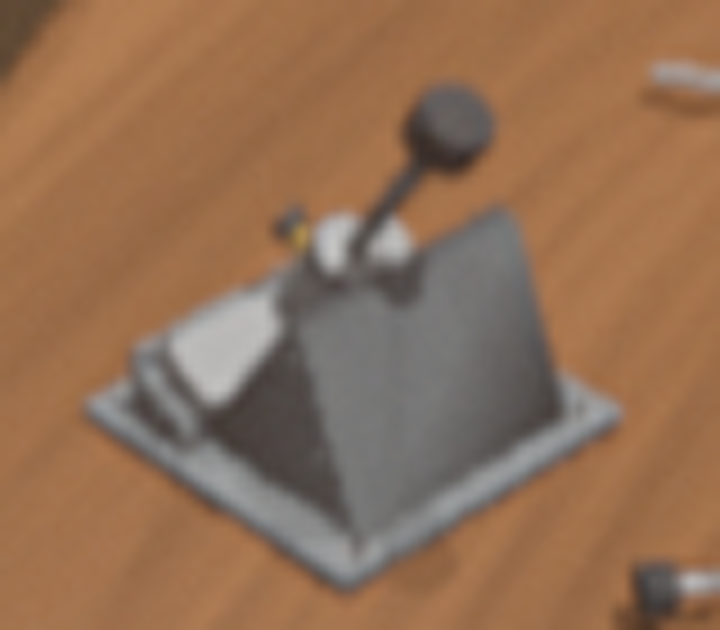

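View pics/c_st_top.png

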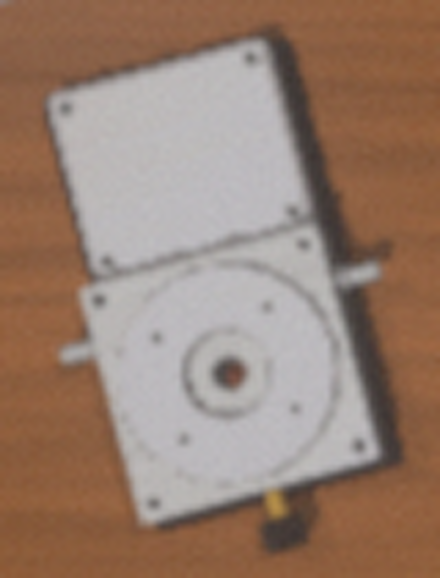

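The top crop shows the knob at top px (307.8,198.9) and the ring opening at (171.5,207.6). In the side crop they are at (284.9,149.2) and (213.8,254.4).

```bash
python3 - <<'E'
from h import *
k,_=tri([('top0',(307.8,198.9)),('side0',(284.9,149.2))]);print('knob',k,_)
w,_=tri([('top0',(171.5,207.6)),('side0',(213.8,254.4))]);print('well',w,_)
co=[plane('top0',(270+x/9,155+y/9),0.005) for x,y in [(178,83),(548,188),(452,538),(82,432)]]
co=np.array(co)[:,:2];print(co,co.mean(0))
for i,j in [(0,1),(3,2),(3,0),(2,1)]:
    d=co[j]-co[i];print(np.linalg.norm(d),np.degrees(np.arctan2(d[1],d[0])))
s=np.array([plane('top0',(130+x/5.5,140+y/5.5),.07)for x,y in [(82,288),(318,222),(385,458),(148,525)]])[:,:2]
print(s.mean(0))
for i,j in [(0,1),(3,2),(3,0),(2,1)]:
    d=s[j]-s[i];print(np.linalg.norm(d),np.degrees(np.arctan2(d[1],d[0])))
import plant;print([x for x in dir(plant) if x[0]!='_'])
E
```

```text
knob [ 0.50991578 -0.18222028  0.1367888 ] [np.float64(0.0004926425788318198), np.float64(0.0004926425788316408)]
well [0.48939119 0.20757426 0.07292815] [np.float64(0.0007474502824673967), np.float64(0.0007474502824673484)]
[[ 0.6244461  -0.14821919]
 [ 0.5870524  -0.27694605]
 [ 0.46559558 -0.24121935]
 [ 0.50315344 -0.11333372]] [ 0.54506188 -0.19492958]
0.13404809792085895 -106.19798624713367
0.1332866322123117 -106.3666260990253
0.12620976916053486 -16.045978780344132
0.1266023505042359 -16.39132461754281
[0.48952205 0.20566841]
0.12952665988913853 -74.50609397885557
0.1294698603737487 -74.67628630057904
0.1308421363276152 15.845035848808672
0.13122636993892614 15.818958213942823
['IKError', 'close_job', 'pinch_z', 'read_camera', 'read_state']
```

```bash
cat >> h.py <<'E'
def Rtool(yaw,tilt):
    "tool y along heading yaw (deg), z tilted by tilt(deg) towards it from straight down"
    a=np.radians(yaw);t=np.radians(tilt);xr=np.array([np.cos(a),np.sin(a),0]);zz=np.array([0,0,1.])
    x=np.array([-np.sin(a),np.cos(a),0]);y=np.cos(t)*xr+np.sin(t)*zz;z=np.sin(t)*xr-np.cos(t)*zz
    return np.c_[x,y,z]
def rel(p,Rt):
    s=read_state();R0=R.from_rotvec(s['orientation']).as_matrix()
    sh=R0.T@(np.array(p)-s['tool_pos'])/0.1;tu=R.from_matrix(R0.T@Rt).as_rotvec()/np.pi
    print('t',s['t'],'pos',s['tool_pos'].round(4),'shift',sh.round(3),'turn',tu.round(4),'F',s['force'].round(1),'op',round(s['opening'],4));return sh,tu
E
python3 - <<'E'
from h import *
rel([.452,-.165,.245],Rtool(-16.25,30))
E
```

```text
t 0.15 pos [ 0.1604 -0.5777  0.2178] shift [ 3.913 -3.197 -0.267] turn [-0.1524  0.0844 -0.3159] F [-0.4 -0.2  0.4] op 0.093
```

>>> move_arm --pt "0.33 -0.27 -0.2 0 0 0 1" --pt "0.66 -0.54 -0.2 0 0 0 1" --pt "0.98 -0.8 -0.2 0 0 0 1"

```text
t: 0.45
tool_pos: [0.2341, -0.4739, 0.2389]
orientation: [3.113, 0.423, 0.0]
force: [1.4, -0.3, -0.2]
opening: 0.0931
```

>>> move_arm --pt "0.33 -0.27 0 0 0 0 1" --pt "0.66 -0.54 0 0 0 0 1" --pt "0.98 -0.8 0 0 0 0 1" --pt "0.98 -0.8 0 0 0 0 1"

```text
t: 0.85
tool_pos: [0.3089, -0.3681, 0.2386]
orientation: [-3.111, -0.431, -0.002]
force: [-0.7, 0.6, 0.0]
opening: 0.093
```

>>> move_arm --pt "0.33 -0.27 0 0 0 0 1" --pt "0.66 -0.54 0 0 0 0 1" --pt "0.98 -0.8 0 0 0 0 1" --pt "0.98 -0.8 0 0 0 0 1"

```text
t: 1.25
tool_pos: [0.3814, -0.2655, 0.2385]
orientation: [-3.111, -0.431, -0.001]
force: [-0.4, 0.1, 0.2]
opening: 0.0928
```

```bash
python3 - <<'E'
from h import *
rel([.452,-.165,.245],Rtool(-16.25,30))
E
```

```text
t 1.25 pos [ 0.3814 -0.2655  0.2385] shift [ 0.952 -0.775 -0.063] turn [-0.1522  0.0839 -0.3146] F [-0.4  0.1  0.2] op 0.0928
```

>>> move_arm --pt "0.32 -0.26 -0.06 -0.05 0.03 -0.1 1" --pt "0.63 -0.52 -0.06 -0.1 0.055 -0.21 1" --pt "0.95 -0.775 -0.06 -0.152 0.084 -0.315 1" --pt "0.95 -0.775 -0.06 -0.152 0.084 -0.315 1" --pt "0.95 -0.775 -0.06 -0.152 0.084 -0.315 1" --pt "0.95 -0.775 -0.06 -0.152 0.084 -0.315 1" --pt "0.95 -0.775 -0.06 -0.152 0.084 -0.315 1" --pt "0.95 -0.775 -0.06 -0.152 0.084 -0.315 1"

```text
t: 2.05
tool_pos: [0.4497, -0.1693, 0.2442]
orientation: [2.147, 1.615, 0.429]
force: [0.2, 0.1, -0.2]
opening: 0.0929
```

```bash
python3 - <<'E'
from h import *
rel([.452,-.165,.245],Rtool(-16.25,30))
c=snap('wrist','w1'); print(proj(c,[.51,-.182,.137])); snap('side','s1')
crop('s1',230,100,330,200,6,'c_s1')
E
```

```text
t 2.05 pos [ 0.4497 -0.1693  0.2442] shift [ 0.048  0.013 -0.002] turn [0.0005 0.0011 0.001 ] F [ 0.2  0.1 -0.2] op 0.0929
[[255.44687688 185.07345141]]
```

View pics/w1.png

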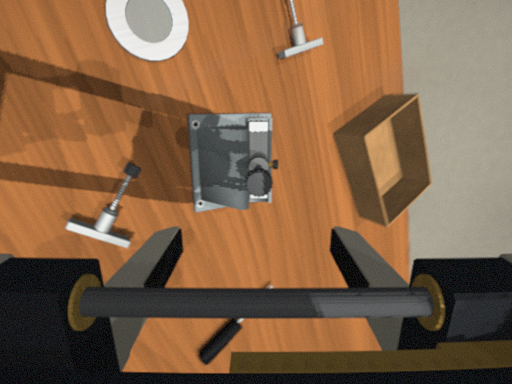

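View pics/c_s1.png

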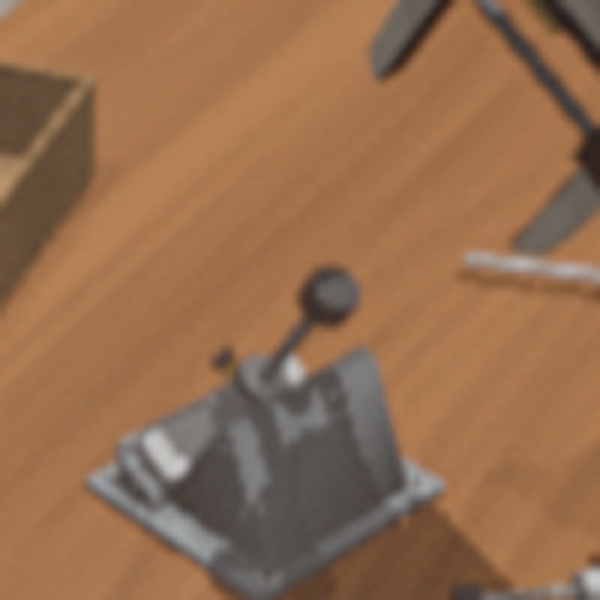

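```bash
python3 - <<'E'
from h import *
crop('w1',180,105,290,220,5.2,'c_w1'); 
im=cv2.imread('pics/c_w1.png'); cv2.imwrite('pics/c_w1b.png',np.clip(im*1.6,0,255).astype('uint8'))
E
```

```text
(no output)
```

View pics/c_w1b.png

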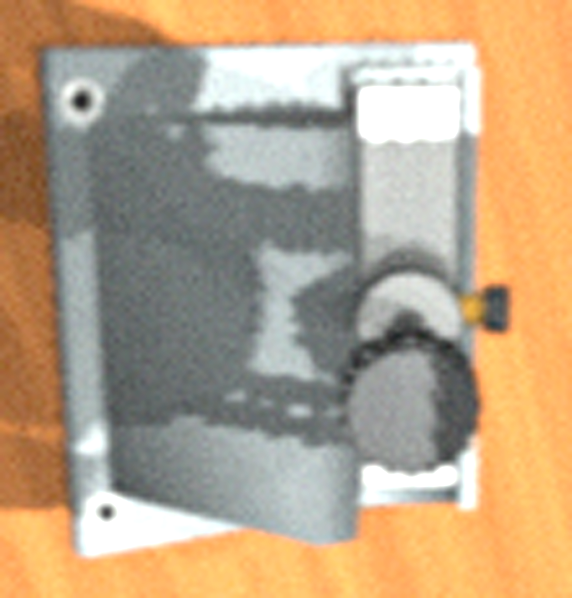

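```bash
python3 - <<'E'
from h import *
k,_=tri([('w1',(259.1,182)),('s1',(284.8,149.5)),('top0',(307.8,198.9))]);print('knob3',k,_)
k,_=tri([('w1',(259.1,182)),('s1',(284.8,149.5))]);print('knob2',k,_)
T=Rtool(-16.25,30)
s=read_state();R0=R.from_rotvec(s['orientation']).as_matrix()
print('knob in tool',R0.T@(k-s['tool_pos']))
o,d=ray(load('w1'),(259.1,182));print(R0.T@(o-s['tool_pos']),R0.T@d)
# apparent size: 26mm -> px 132/5.2
c=load('w1');print('f',c['K'][0][0], 'dist from size',0.026*c['K'][0][0]/(132/5.2))
print('dist',np.linalg.norm(k-o))
E
```

```text
knob3 [ 0.51117719 -0.18092447  0.13773737] [np.float64(0.0032776404337262004), np.float64(0.0023446602350990255), np.float64(0.0012524447647575812)]
knob2 [ 0.51127578 -0.1799583   0.13827673] [np.float64(0.002769929592707944), np.float64(0.0027699295927080454)]
knob in tool [0.00806142 0.00119425 0.12278704]
[ 0.07971998 -0.00050484 -0.16569827] [-0.2373598   0.01422553  0.97131764]
f 289.3388315132375 dist from size 0.2963531062165887
dist 0.2972568077866484
```

>>> move_arm --pt "0.085 0.03 0.3 0 0 0 1" --pt "0.085 0.03 0.6 0 0 0 1" --pt "0.085 0.03 0.7 0 0 0 1" --pt "0.085 0.03 0.7 0 0 0 1"

```text
t: 2.55
tool_pos: [0.488, -0.1706, 0.1833]
orientation: [2.159, 1.612, 0.427]
force: [-0.2, -0.6, -0.6]
opening: 0.093
```

```bash
python3 - <<'E'
from h import *
c=snap('wrist','w2'); snap('side','s2');c2=snap('top','t2')
s=read_state();R0=R.from_rotvec(s['orientation']).as_matrix();print(s['tool_pos'],R0.T@Rtool(-16.25,30))
for z in (.04,.053,.065): print(z,proj(c,s['tool_pos']+R0@[0,0,z]))
crop('s2',230,100,330,200,6,'c_s2');crop('t2',270,155,340,225,8,'c_t2')
E
```

```text
[ 0.48908159 -0.1711786   0.18695708] [[ 9.99991970e-01  2.68611612e-03  2.97398542e-03]
 [-2.68515121e-03  9.99996341e-01 -3.28396601e-04]
 [-2.97485665e-03  3.20408364e-04  9.99995524e-01]]
0.04 [[260.18356865 220.61337742]]
0.053 [[260.05467348 214.62582044]]
0.065 [[259.94739965 209.64715868]]
```

View pics/w2.png

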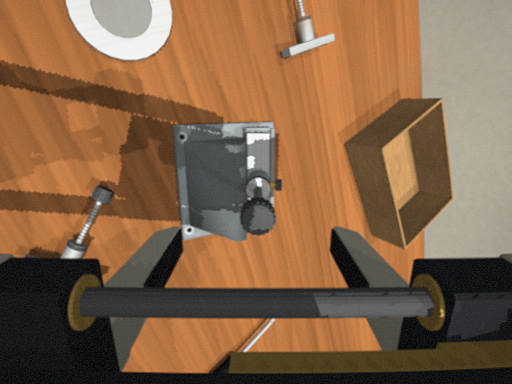

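View pics/c_s2.png

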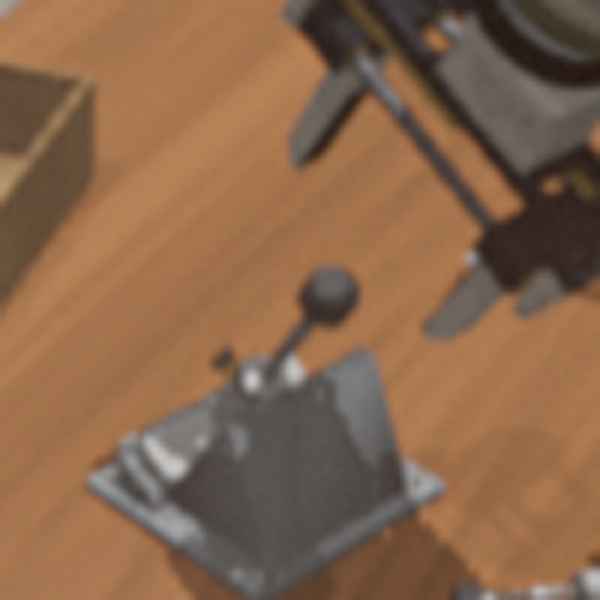

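View pics/c_t2.png

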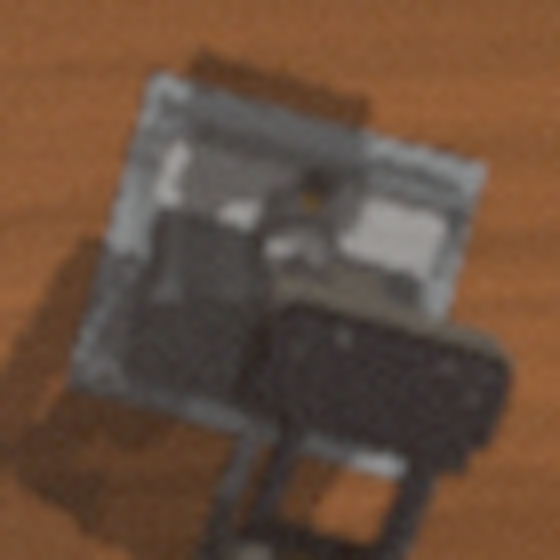

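```bash
python3 - <<'E'
from h import *
crop('w2',225,165,295,245,8,'c_w2')
im=cv2.imread('pics/c_w2.png'); cv2.imwrite('pics/c_w2.png',np.clip(im*1.8,0,255).astype('uint8'))
E
```

```text
(no output)
```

View pics/c_w2.png

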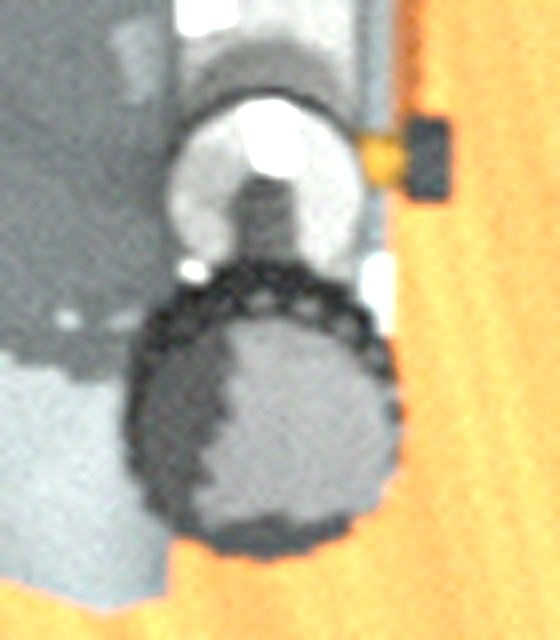

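```bash
python3 - <<'E'
from h import *
c=load('w2')
# camera->tool extrinsics from w1 (state settled); infer in tool frame with current reading
c1=load('w1')
s=read_state();R0=R.from_rotvec(s['orientation']).as_matrix()
snap('wrist','w3');c3=load('w3')
for n,uv in (('w2',(258,217.5)),):
    o,d=ray(load(n),uv); o3,_=ray(c3,(256,192))
    print('cam moved since',(o3-o))
    for L in (.205,.2125,.22): print(L,o+L*d, 'tool',R0.T@(o+L*d-s['tool_pos']))
k,e=tri([('w1',(259.2,182.5)),('w2',(258,217.5))]);print(k,e)
print(proj(c3,s['tool_pos']+R0@[0,0,.05]),s['tool_pos'])
E
python3 -c "
import sys;sys.path.insert(0,'.')
" ; python3 - <<'E'
from h import *
crop('w3',225,165,295,245,8,'c_w3')
im=cv2.imread('pics/c_w3.png'); cv2.imwrite('pics/c_w3.png',np.clip(im*1.8,0,255).astype('uint8'))
E
```

```text
cam moved since [ 0.00030235 -0.00018679  0.00306645]
0.205 [ 0.50332512 -0.16829791  0.16139757] tool [ 0.00683188 -0.0016629   0.02854865]
0.2125 [ 0.50594249 -0.17185204  0.15533394] tool [ 0.00417302 -0.00165235  0.03556153]
0.22 [ 0.50855987 -0.17540617  0.14927032] tool [ 0.00151417 -0.0016418   0.0425744 ]
[ 0.50888851 -0.17572574  0.14891581] [np.float64(0.00017400928919105178), np.float64(0.00017400928919117812)]
[[256.03820543 214.4952484 ]] [ 0.48908159 -0.1711786   0.18695708]
```

View pics/c_w3.png

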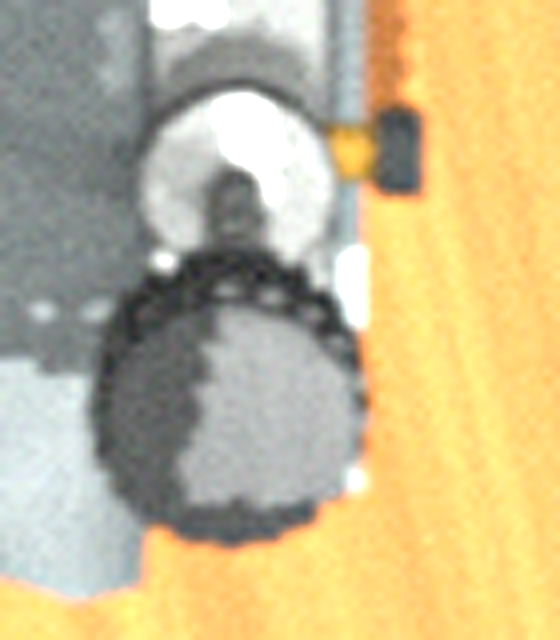

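>>> move_arm --pt "0.01 -0.015 0.2 0 0 0 1" --pt "0.01 -0.015 0.45 0 0 0 1" --pt "0.01 -0.015 0.65 0 0 0 1" --pt "0.01 -0.015 0.65 0 0 0 1" --pt "0.01 -0.015 0.65 0 0 0 1"

```text
t: 3.25
tool_pos: [0.519, -0.1787, 0.1294]
orientation: [2.154, 1.611, 0.43]
force: [0.1, -0.1, -0.0]
opening: 0.0931
```

```bash
python3 - <<'E'
from h import *
snap('wrist','w4'); snap('side','s4'); rel([.509,-.1757,.14],Rtool(-16.25,30))
crop('s4',230,100,330,200,6,'c_s4')
im=cv2.imread('pics/w4.png')[150:340,80:440]; cv2.imwrite('pics/c_w4.png',cv2.resize(np.clip(im*1.8,0,255).astype('uint8'),None,fx=2.2,fy=2.2))
E
```

```text
t 3.35 pos [ 0.5195 -0.179   0.1305] shift [ 0.002 -0.048 -0.138] turn [ 0.0006  0.0009 -0.0006] F [ 0.7  0.5 -1. ] op 0.0928
```

View pics/c_w4.png

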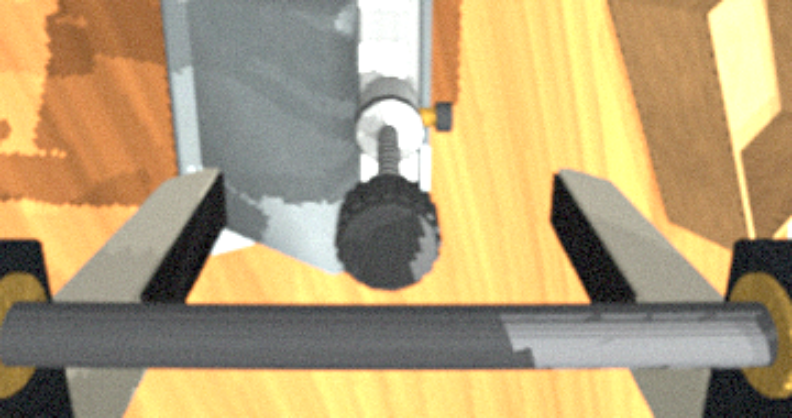

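View pics/c_s4.png

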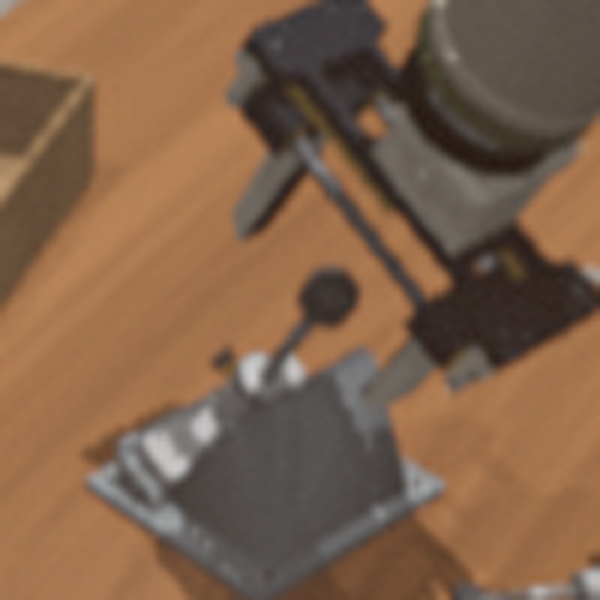

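```bash
python3 - <<'E'
from h import *
c=load('w4');s=read_state();R0=R.from_rotvec(s['orientation']).as_matrix()
for z in (-.0225,-.0125,-.0025,0): print(z,(proj(c,s['tool_pos']+R0@[0,0,z])-[80,150])*2.2)
a=(np.array([388,240])/2.2+[80,150]);print(a)
E
```

```text
-0.0225 [[391.32771226 243.45525863]]
-0.0125 [[391.17917716 224.70135159]]
-0.0025 [[391.04627401 207.94463355]]
0 [[391.01520804 204.03094782]]
[256.36363636 259.09090909]
```

>>> move_arm --pt "0.01 -0.006 0.01 0 0 0 1" --pt "0.01 -0.006 0.01 0 0 0 -1" --pt "0.01 -0.006 0.01 0 0 0 -1" --pt "0.01 -0.006 0.01 0 0 0 -1" --pt "0.01 -0.006 0.01 0 0 0 -1" --pt "0.01 -0.006 0.01 0 0 0 -1" --pt "0.01 -0.006 0.01 0 0 0 -1" --pt "0.01 -0.006 0.01 0 0 0 -1" --squeeze 40

```text
t: 4.15
tool_pos: [0.5192, -0.1776, 0.1272]
orientation: [2.154, 1.611, 0.43]
force: [0.0, 0.3, -0.0]
opening: 0.0413
```

```bash
python3 - <<'E'
from h import *
s=read_state();print(s['force'],s['wrist_torque'],s['opening'],s['tool_pos'])
snap('side','s5');snap('wrist','w5')
crop('s5',230,100,330,200,6,'c_s5')
im=cv2.imread('pics/w5.png')[150:340,80:440]; cv2.imwrite('pics/c_w5.png',cv2.resize(np.clip(im*1.8,0,255).astype('uint8'),None,fx=2.2,fy=2.2))
E
```

```text
[ 0.00701304  0.32480331 -0.00545109] [ 0.05154148  0.16918952 -0.04341202] 0.04133974171594159 [ 0.51924947 -0.17761659  0.1272387 ]
```

View pics/c_w5.png

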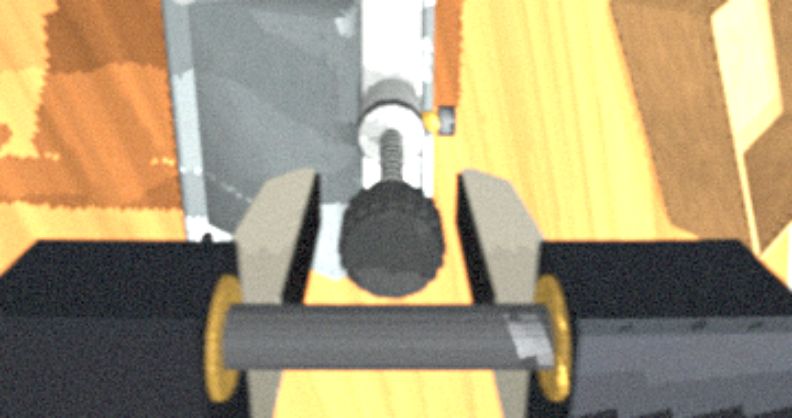

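View pics/c_s5.png

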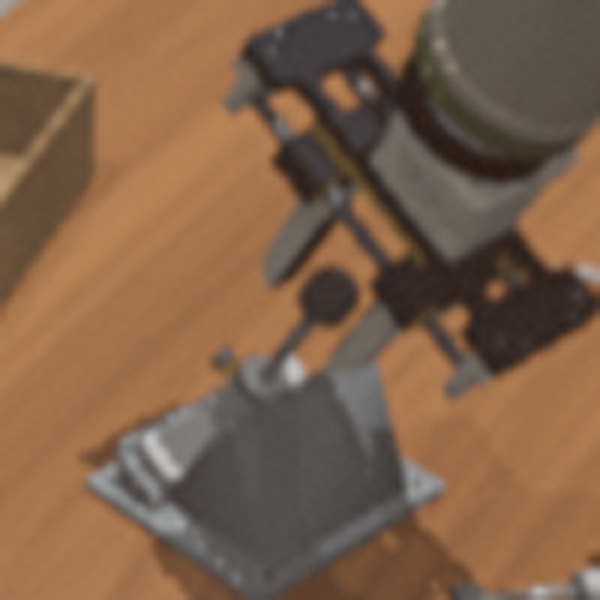

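>>> move_arm --pt "0 0 0 0 0 0 -1" --pt "0 0 0 0 0 0 -1" --pt "0 0 0 0 0 0 -1" --pt "0 0 0 0 0 0 -1" --pt "0 0 0 0 0 0 -1"

```text
t: 4.75
tool_pos: [0.5195, -0.1777, 0.1276]
orientation: [2.153, 1.611, 0.43]
force: [3.5, -0.4, -0.7]
opening: 0.0258
```

```bash
python3 - <<'E'
from h import *
s=read_state();print(s['force'],s['wrist_torque'],s['opening'],s['tool_pos'])
snap('side','s6');snap('wrist','w6')
crop('s6',230,100,330,200,6,'c_s6')
im=cv2.imread('pics/w6.png')[150:340,80:440]; cv2.imwrite('pics/c_w6.png',cv2.resize(np.clip(im*1.8,0,255).astype('uint8'),None,fx=2.2,fy=2.2))
E
```

```text
[ 3.51859854 -0.426548   -0.67328717] [-0.0727088  -0.38280215  0.01081231] 0.02583267856371846 [ 0.51951377 -0.17771906  0.12756313]
```

View pics/c_w6.png

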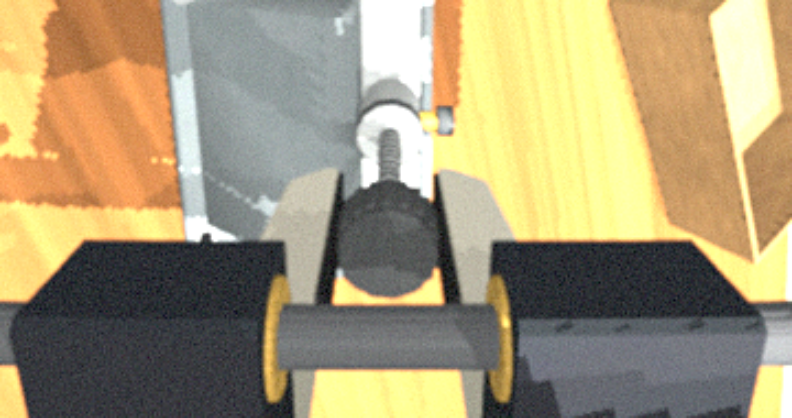

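View pics/c_s6.png

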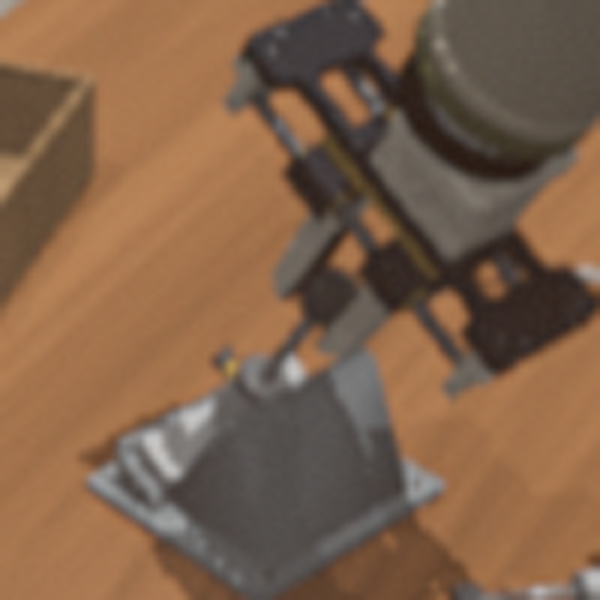

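>>> move_arm --pt "0 0 -0.06 0 0 0 -1" --pt "0 0 -0.12 0 0 0 -1" --pt "0 0 -0.18 0 0 0 -1" --pt "0 0 -0.24 0 0 0 -1" --pt "0 0 -0.3 0 0 0 -1" --pt "0 0 -0.3 0 0 0 -1"

```text
t: 5.45
tool_pos: [0.5048, -0.1733, 0.1536]
orientation: [2.154, 1.611, 0.43]
force: [2.2, -1.7, -0.7]
opening: 0.0254
```

```bash
python3 - <<'E'
from h import *
s=read_state();print(s['force'],s['wrist_torque'],s['opening'],s['tool_pos'])
snap('side','s7');snap('wrist','w7')
crop('s7',230,100,330,200,6,'c_s7')
im=cv2.imread('pics/w7.png')[100:290,80:440]; cv2.imwrite('pics/c_w7.png',cv2.resize(np.clip(im*1.8,0,255).astype('uint8'),None,fx=2.2,fy=2.2))
E
```

```text
[ 2.17007591 -1.73644503 -0.65700786] [-0.08560662 -0.32109266 -0.02360306] 0.02536918838167961 [ 0.5048269  -0.17334606  0.15362032]
```

View pics/c_w7.png

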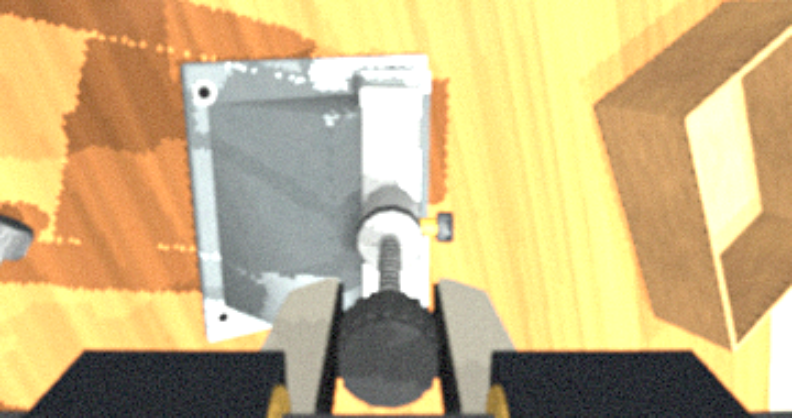

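View pics/c_s7.png

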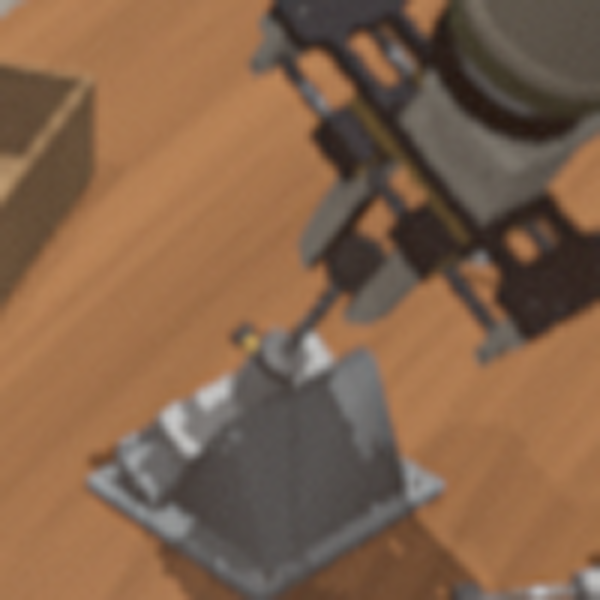

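>>> move_arm --pt "0 0.05 -0.15 0 0 0 -1" --pt "0 0.15 -0.3 0 0 0 -1" --pt "0 0.25 -0.45 0 0 0 -1" --pt "0 0.35 -0.6 0 0 0 -1" --pt "0 0.45 -0.75 0 0 0 -1" --pt "0 0.5 -0.9 0 0 0 -1" --pt "0 0.5 -0.9 0 0 0 -1"

```text
t: 6.25
tool_pos: [0.503, -0.1728, 0.2566]
orientation: [2.154, 1.612, 0.429]
force: [0.8, -0.5, -5.2]
opening: 0.0252
```

```bash
python3 - <<'E'
from h import *
s=read_state();print(s['force'],s['wrist_torque'],s['opening'],s['tool_pos'])
snap('side','s8');snap('wrist','w8')
crop('s8',200,50,360,210,4,'c_s8')
E
```

```text
[ 0.81201382 -0.4731674  -5.15993218] [ 0.24622754  0.86050694 -0.03540728] 0.025210914987516785 [ 0.50303536 -0.17275594  0.25659642]
```

View pics/w8.png

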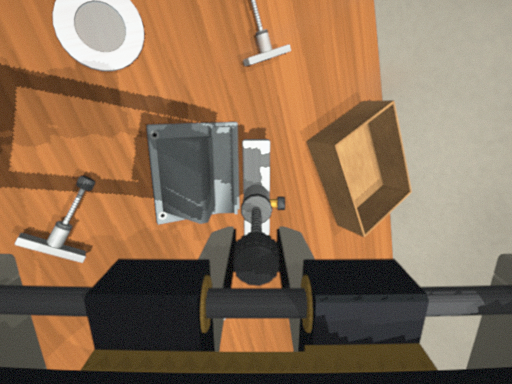

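View pics/c_s8.png

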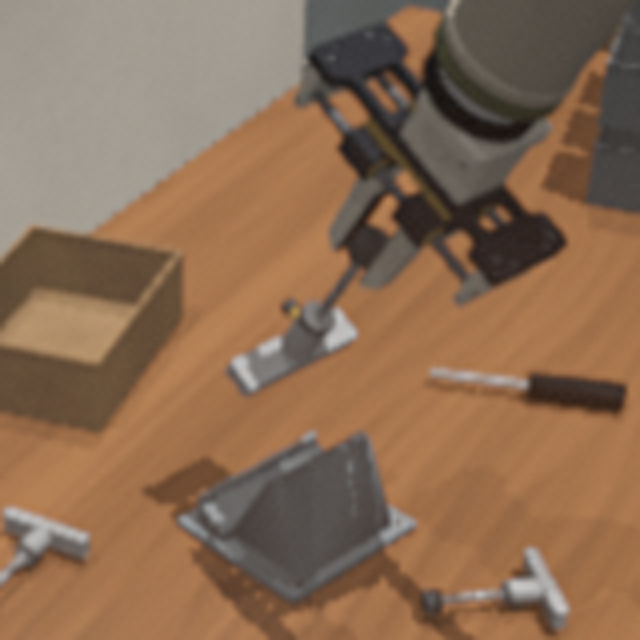

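```bash
python3 - <<'E'
from h import *
rel([.4894,.2076,.265],Rtool(15.6,0))
print('untilt', end=' ');rel([.50,-.08,.27],Rtool(-16.25,0))
E
```

```text
t 6.35 pos [ 0.5024 -0.1724  0.2539] shift [ 3.608 -0.985 -0.693] turn [ 0.1609  0.0464 -0.1738] F [-0.1 -0.1 -7. ] op 0.0252
untilt t 6.35 pos [ 0.5024 -0.1724  0.2539] shift [ 0.879 -0.167 -0.281] turn [ 0.1653  0.0004 -0.0009] F [-0.1 -0.1 -7. ] op 0.0252
```

Untilting slowly while starting to travel.

>>> move_arm --pt "0.1 -0.02 -0.1 0.02 0 0 -1" --pt "0.22 -0.05 -0.17 0.045 0 0 -1" --pt "0.34 -0.08 -0.28 0.07 0 0 -1" --pt "0.46 -0.1 -0.28 0.095 0 0 -1" --pt "0.58 -0.12 -0.28 0.12 0 0 -1" --pt "0.7 -0.14 -0.28 0.145 0 0 -1" --pt "0.82 -0.16 -0.28 0.165 0 -0.001 -1" --pt "0.88 -0.17 -0.28 0.165 0 -0.001 -1"

```text
t: 7.15
tool_pos: [0.5008, -0.0793, 0.2688]
orientation: [-2.512, -1.886, 0.003]
force: [-0.3, -1.3, -7.5]
opening: 0.0253
```

```bash
python3 - <<'E'
from h import *
rel([.4894,.2076,.265],Rtool(15.6,0))
E
```

```text
t 7.15 pos [ 0.5008 -0.0793  0.2688] shift [ 2.724 -0.91   0.035] turn [-0.0005  0.0004 -0.1767] F [-0.3 -1.3 -7.5] op 0.0253
```

>>> move_arm --pt "0.12 -0.04 0 0 0 -0.01 -1" --pt "0.3 -0.1 0 0 0 -0.03 -1" --pt "0.5 -0.16 0 0 0 -0.05 -1" --pt "0.7 -0.23 0 0 0 -0.07 -1" --pt "0.9 -0.3 0 0 0 -0.09 -1"

```text
t: 7.65
tool_pos: [0.4964, 0.0156, 0.2714]
orientation: [2.214, 2.22, 0.003]
force: [-0.1, -0.4, -6.0]
opening: 0.025
```

```bash
python3 - <<'E'
from h import *
rel([.4894,.2076,.265],Rtool(15.6,0))
E
```

```text
t 7.65 pos [0.4964 0.0156 0.2714] shift [ 1.92  -0.065  0.058] turn [ 0.0018  0.0012 -0.0857] F [-0.1 -0.4 -6. ] op 0.025
```

>>> move_arm --pt "0.2 -0.01 0 0 0 -0.02 -1" --pt "0.4 -0.02 0 0 0 -0.04 -1" --pt "0.6 -0.03 0 0 0 -0.06 -1" --pt "0.8 -0.04 0 0 0 -0.086 -1" --pt "1.0 -0.05 0 0 0 -0.086 -1"

```text
t: 8.15
tool_pos: [0.4914, 0.1156, 0.2712]
orientation: [1.894, 2.498, 0.003]
force: [1.4, -0.1, -6.1]
opening: 0.0252
```

```bash
python3 - <<'E'
from h import *
rel([.4894,.2076,.265],Rtool(15.6,0))
E
```

```text
t 8.15 pos [0.4914 0.1156 0.2712] shift [0.892 0.229 0.06 ] turn [0.0017 0.0013 0.0004] F [ 1.4 -0.1 -6.1] op 0.0252
```

```bash
python3 - <<'E'
from h import *
c=snap('wrist','w9'); print(proj(c,[.4894,.2076,.078]))
E
```

```text
[[273.84982005 100.77763247]]
```

View pics/w9.png

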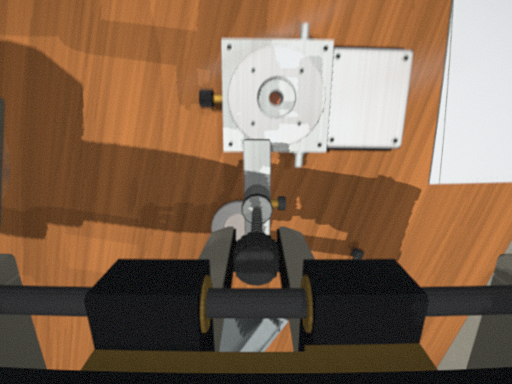

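```bash
python3 - <<'E'
from h import *
c=load('w9');s=read_state();R0=R.from_rotvec(s['orientation']).as_matrix()
print('drift',s['tool_pos'])
g=lambda x,y,z:proj(c,s['tool_pos']+R0@[x,y,z])[0].round(1)
print('knobtop',g(0,0,-.0225),'sleevetop',g(0,0,.0695),'foot +x end top',g(.055,-.013,.1115),g(.055,.013,.1115))
im=cv2.imread('pics/w9.png')
def cr(x0,y0,x1,y1,s,n): cv2.imwrite('pics/'+n+'.png',cv2.resize(np.clip(im[y0:y1,x0:x1]*1.3,0,255).astype('uint8'),None,fx=s,fy=s,interpolation=cv2.INTER_CUBIC))
cr(215,30,335,160,4.5,'c_w9a');cr(215,130,300,290,3.7,'c_w9b')
E
```

```text
drift [0.49115832 0.11831044 0.2711987 ]
knobtop [255.2 254.9] sleevetop [255.6 202.9] foot +x end top [241.9 133.5] [269.6 133.5]
```

View pics/c_w9a.png

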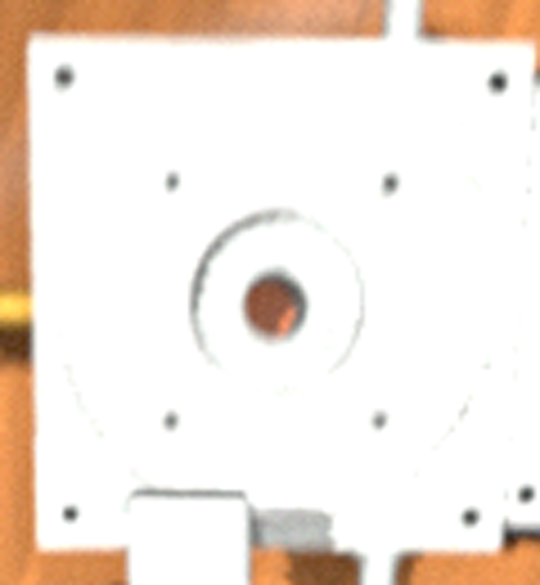

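View pics/c_w9b.png

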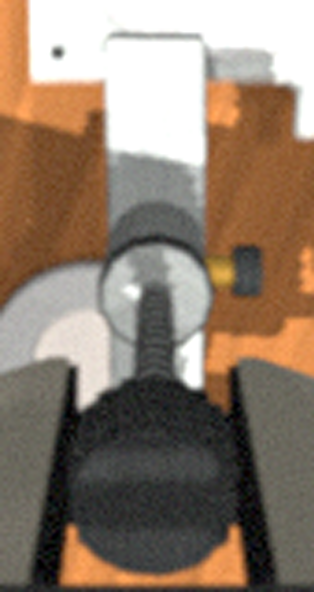

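```bash
python3 - <<'E'
from h import *
c=load('w9');s=read_state();R0=R.from_rotvec(s['orientation']).as_matrix();p=s['tool_pos']
print('cam origin tool', R0.T@(ray(c,(256,192))[0]-p))
print('ring',plane(c,(276.4,96.4),.078),'well',plane(c,(275.7,97.8),.07))
def atz(uv,z):
    o,d=ray(c,uv);o=R0.T@(o-p);d=R0.T@d;return (o+d*(z-o[2])/d[2]).round(4)
print('sleeve',atz((256.9,208.4),.0695),atz((256.9,208.4),.076))
for uv in((243.4,139.5),(270.4,140.3)): print('foot',atz(uv,.1115),atz(uv,.118))
print('knob',atz((257,262.2),-.0225),atz((257,262.2),-.016))
print(tri([('w9',(276.4,96.4)),('side0',(213.8,254.4)),('top0',(171.5,207.6))]))
E
```

```text
cam origin tool [ 0.07676328  0.00036525 -0.16547546]
ring [0.4908755  0.21317299 0.078     ] well [0.49099788 0.21185724 0.07      ]
sleeve [-0.0049  0.0012  0.0695] [-0.0072  0.0012  0.076 ]
foot [ 0.0494 -0.0117  0.1115] [ 0.0487 -0.012   0.118 ]
foot [0.0487 0.0139 0.1115] [0.048  0.0142 0.118 ]
knob [-0.0045  0.001  -0.0225] [-0.0082  0.001  -0.016 ]
(array([0.48964236, 0.20983153, 0.07441755]), [np.float64(0.003820483422934707), np.float64(0.002321588680072167), np.float64(0.002118807813166569)])
```

```bash
python3 - <<'E'
from h import *
c=snap('wrist','w10');s=read_state();R0=R.from_rotvec(s['orientation']).as_matrix();p=s['tool_pos']
print(p,'cam origin tool', R0.T@(ray(c,(256,192))[0]-p))
print('top',plane('top0',(171.5,207.6),.078),'side',plane('side0',(213.8,254.4),.078))
im=cv2.imread('pics/w10.png')
def cr(x0,y0,x1,y1,s,n): cv2.imwrite('pics/'+n+'.png',cv2.resize(np.clip(im[y0:y1,x0:x1]*0.9,0,255).astype('uint8'),None,fx=s,fy=s,interpolation=cv2.INTER_CUBIC))
cr(215,30,335,160,4.5,'c_w10a');cr(215,130,300,290,3.7,'c_w10b')
E
```

```text
[0.49123238 0.11707228 0.27118708] cam origin tool [ 0.08020472  0.0010462  -0.1657117 ]
top [0.4899338  0.20709199 0.078     ] side [0.48589711 0.21087631 0.078     ]
```

View pics/c_w10a.png

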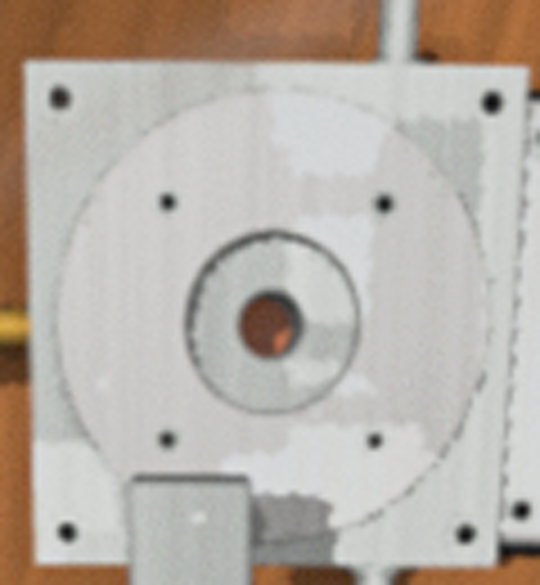

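View pics/c_w10b.png

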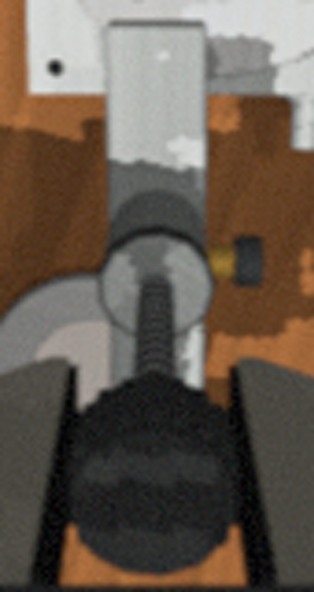

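```bash
python3 - <<'E'
from h import *
c=load('w10');s=read_state();R0=R.from_rotvec(s['orientation']).as_matrix();o0,_=ray(c,(256,192))
p=o0-R0@np.array([.0797,-.0003,-.1657])
print('p at shot',p)
print('ring',plane(c,(275.6,101.4),.078),'well',plane(c,(215+270/4.5,30+324/4.5),.07),'pred px of .4894,.2076',proj(c,[.4894,.2076,.078]))
def atz(uv,z):
    o,d=ray(c,uv);o=R0.T@(o-p);d=R0.T@d;return (o+d*(z-o[2])/d[2]).round(4)
print('sleeve',atz((257.3,207.3),.0695))
for uv in((244.2,135.9),(270.7,136.5)): print('foot',atz(uv,.1115))
print('knob',atz((257,262.2),-.0225))
# relative: foot top height in world approx
print('ring in tool', R0.T@(plane(c,(275.6,101.4),.078)-p))
# yaw of stage from corner screws
q=[plane(c,(215+x/4.5,30+y/4.5),.07)[:2] for x,y in[(60,98),(492,102),(466,534),(67,532)]]
for i,j in((0,1),(3,2)): d=q[j]-q[i];print(np.degrees(np.arctan2(d[1],d[0])),np.linalg.norm(d))
for i,j in((3,0),(2,1)): d=q[j]-q[i];print(np.degrees(np.arctan2(d[1],d[0]))-90,np.linalg.norm(d))
print(np.mean(q,0))
E
```

```text
p at shot [0.49239252 0.11792135 0.27120451]
ring [0.49136717 0.21068921 0.078     ] well [0.4913512  0.21017686 0.07      ] pred px of .4894,.2076 [[273.26806138 103.53741228]]
sleeve [-0.0003  0.0009  0.0695]
foot [ 0.0565 -0.0113  0.1115]
foot [0.056  0.0137 0.1115]
knob [-0.0012  0.0004 -0.0225]
ring in tool [0.09010568 0.02302092 0.19309561]
15.409149226562722 0.11204782660312289
15.413193561726022 0.11225220302413169
15.297927560773275 0.11222241648032849
15.40227250896541 0.11221428230829414
[0.49180712 0.21020344]
```

>>> move_arm --pt "0.2 0.05 0 0 0 0 -1" --pt "0.4 0.1 0 0 0 0 -1" --pt "0.6 0.15 0 0 0 0 -1" --pt "0.8 0.2 0 0 0 0 -1" --pt "0.9 0.22 0 0 0 0 -1" --pt "0.9 0.22 0.2 0 0 0 -1" --pt "0.9 0.22 0.3 0 0 0 -1" --pt "0.9 0.22 0.3 0 0 0 -1"

```text
t: 9.05
tool_pos: [0.4881, 0.2061, 0.2387]
orientation: [1.901, 2.497, -0.005]
force: [-0.1, 0.3, -5.3]
opening: 0.0256
```

```bash
python3 - <<'E'
from h import *
c=snap('wrist','w11');snap('side','s11');snap('top','t11');rel([.4914,.2105,.2035],Rtool(15.4,0))
crop('s11',140,130,300,310,4,'c_s11')
im=cv2.imread('pics/w11.png')[20:300,120:400];cv2.imwrite('pics/c_w11.png',cv2.resize(im,None,fx=2.1,fy=2.1,interpolation=cv2.INTER_CUBIC))
E
```

```text
t 9.2 pos [0.4898 0.2067 0.2416] shift [0.034 0.024 0.381] turn [ 0.0012  0.0013 -0.    ] F [ 0.3  0.3 -5.5] op 0.0252
```

View pics/c_w11.png

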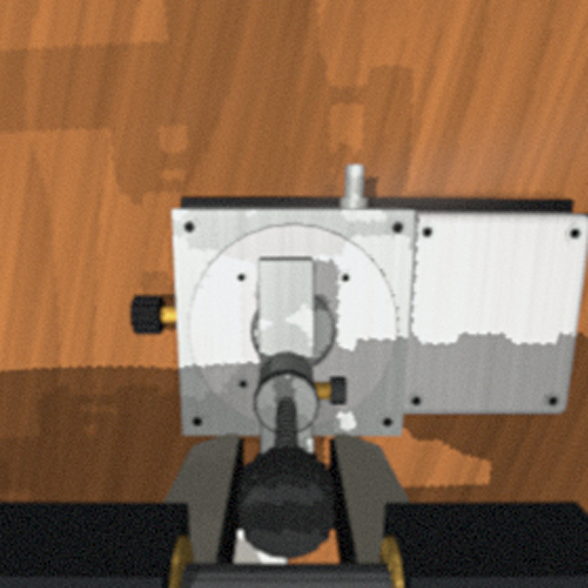

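View pics/c_s11.png

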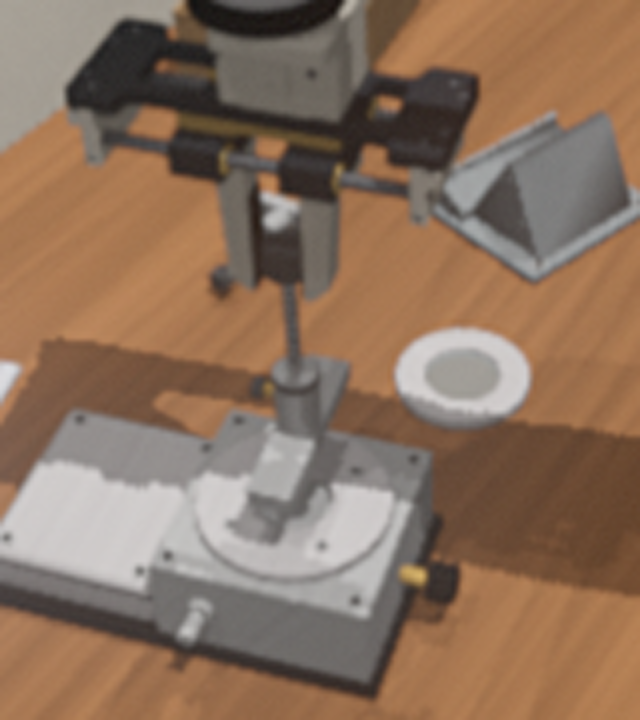

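View pics/t11.png

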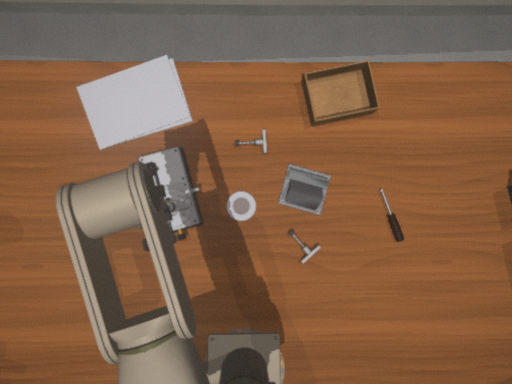

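```bash
python3 - <<'E'
from h import *
c=snap('wrist','w12')
im=cv2.imread('pics/w12.png')[110:230,195:325];cv2.imwrite('pics/c_w12.png',cv2.resize(im,None,fx=5,fy=5,interpolation=cv2.INTER_CUBIC))
rel([.4914,.2105,.2035],Rtool(15.4,0))
E
```

```text
t 9.25 pos [0.49   0.2068 0.2419] shift [0.034 0.022 0.384] turn [ 0.0014  0.0013 -0.    ] F [ 0.2 -0.2 -6.5] op 0.0249
```

View pics/c_w12.png

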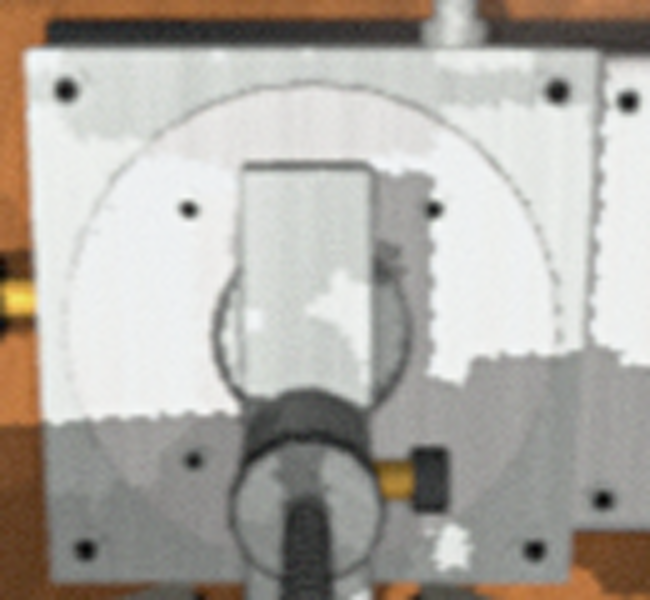

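```bash
python3 - <<'E'
from h import *
c=load('w12');s=read_state();R0=R.from_rotvec(s['orientation']).as_matrix();o0,_=ray(c,(256,192))
P=lambda x,y:(195+x/5,110+y/5)
def at(uv,wz):
    q=plane(c,uv,wz);return (R0.T@(q-o0)+[.0797,-.0003,-.1657])
q=np.array([at(P(*a),.07) for a in[(66,91),(558,91),(535,550),(86,550)]]);print('well by screws',q.mean(0))
print('ring L/R mid',at(P(313,330),.078))
print('ring outer top',at(P(313,82),.078)-[.058,0,0], 'outer LR',at(P(66,330),.078),at(P(560,330),.078))
def atz(uv,z):
    o,d=ray(c,uv);d=R0.T@d;o=np.array([.0797,-.0003,-.1657]);return (o+d*(z-o[2])/d[2]).round(4)
print('sleeve',atz(P(307,506),.0695),'foot end',atz(P(242,163),.1115),atz(P(372,163),.1115))
E
```

```text
well by screws [0.00392849 0.00104949 0.1715462 ]
ring L/R mid [0.00588982 0.00139458 0.16353977]
ring outer top [0.00433258 0.00124328 0.16331481] outer LR [ 0.00589323 -0.0561321   0.16328903] [0.00593888 0.05900402 0.16379066]
sleeve [-0.004  -0.      0.0695] foot end [ 0.05   -0.0124  0.1115] [0.05   0.0122 0.1115]
```

>>> move_arm --pt "0.03 0.01 0.05 0 0 0 -1" --pt "0.065 0.012 0.1 0 0 0 -1" --pt "0.065 0.012 0.15 0 0 0 -1" --pt "0.065 0.012 0.2 0 0 0 -1" --pt "0.065 0.012 0.25 0 0 0 -1" --pt "0.065 0.012 0.28 0 0 0 -1" --pt "0.065 0.012 0.28 0 0 0 -1" --pt "0.065 0.012 0.28 0 0 0 -1"

```text
t: 10.05
tool_pos: [0.4891, 0.2135, 0.213]
orientation: [1.9, 2.496, -0.0]
force: [0.3, 0.1, -5.5]
opening: 0.025
```

```bash
python3 - <<'E'
from h import *
c=snap('wrist','w13');snap('side','s13')
im=cv2.imread('pics/w13.png')[110:270,175:335];cv2.imwrite('pics/c_w13.png',cv2.resize(im,None,fx=5,fy=5,interpolation=cv2.INTER_CUBIC)[:600*1])
crop('s13',170,190,260,300,6.5,'c_s13')
rel([.4914,.2105,.2035],Rtool(15.4,0))
E
```

```text
t 10.15 pos [0.4893 0.2136 0.2133] shift [-0.035  0.011  0.099] turn [0.0012 0.0012 0.0001] F [ 0.5 -0.1 -6.2] op 0.0254
```

View pics/c_w13.png

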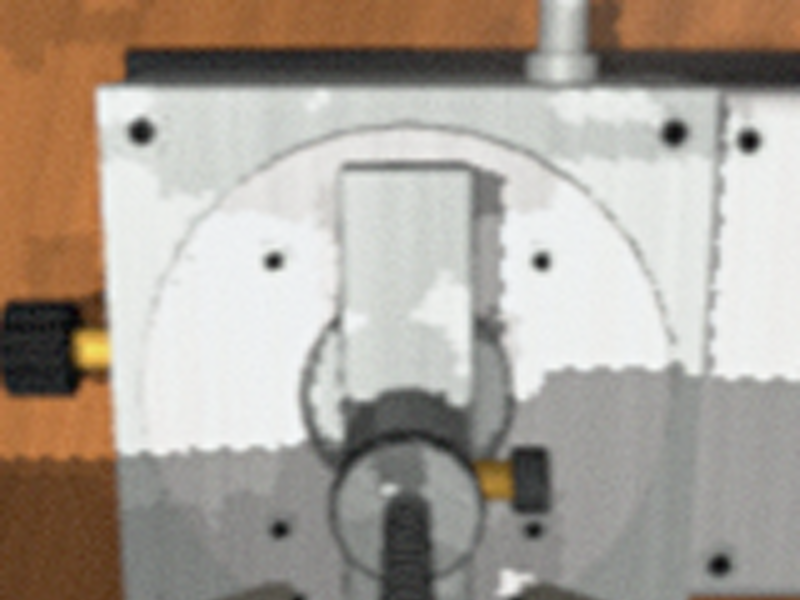

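View pics/c_s13.png

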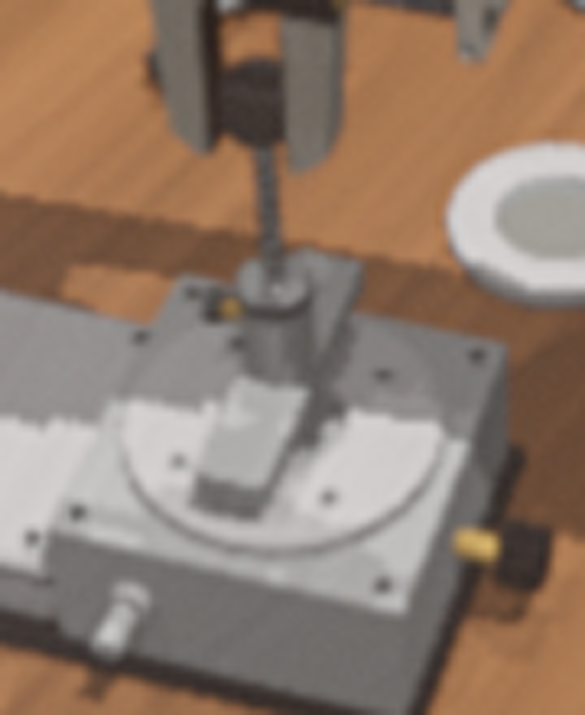

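```bash
python3 - <<'E'
from h import *
c=load('w13');s=read_state();R0=R.from_rotvec(s['orientation']).as_matrix();o0,_=ray(c,(256,192))
P=lambda x,y:(175+x/5,110+y/5)
off=np.array([.0797,-.0003,-.1657])
def at(uv,wz):
    q=plane(c,uv,wz);return (R0.T@(q-o0)+off)
q=np.array([at(P(*a),.078) for a in[(274,261),(542,261),(534,529),(280,529)]]);print('ring by screws',q.mean(0)); print(q)
print('outer top',at(P(410,125),.078)-[.058,0,0],'opening',at(P(408,400),.078))
def atz(uv,z):
    o,d=ray(c,uv);d=R0.T@d;return (off+d*(z-off[2])/d[2]).round(4)
print('sleeve',atz(P(408,505),.0695),'foot end',atz(P(340,165),.1115),atz(P(472,165),.1115))
print('world ring',plane(c,P(*np.mean([(274,261),(542,261),(534,529),(280,529)],0)),.078))
E
```

```text
ring by screws [-2.83246355e-03  9.05705372e-05  1.34955144e-01]
[[ 0.02711766 -0.02796123  0.13473654]
 [ 0.02715759  0.02825746  0.13494051]
 [-0.03279832  0.02816217  0.13517388]
 [-0.03280679 -0.02809612  0.13496964]]
outer top [-0.00276506  0.00050005  0.13473027] opening [-0.00314008  0.00019402  0.13495672]
sleeve [-0.0039  0.0001  0.0695] foot end [ 0.0496 -0.0128  0.1115] [0.0497 0.0122 0.1115]
world ring [0.49169834 0.21100021 0.078     ]
```

>>> move_arm --pt "0.01 0 0.02 0 0 0 -1" --pt "0.015 0 0.04 0 0 0 -1" --pt "0.015 0 0.06 0 0 0 -1" --pt "0.015 0 0.08 0 0 0 -1" --pt "0.015 0 0.1 0 0 0 -1" --pt "0.015 0 0.12 0 0 0 -1" --pt "0.015 0 0.13 0 0 0 -1" --pt "0.015 0 0.13 0 0 0 -1"

```text
t: 10.95
tool_pos: [0.4892, 0.2148, 0.2007]
orientation: [1.9, 2.495, 0.001]
force: [0.5, -2.1, 0.4]
opening: 0.0254
```

```bash
python3 - <<'E'
from h import *
c=snap('wrist','w14');snap('side','s14')
im=cv2.imread('pics/w14.png')[110:270,175:335];cv2.imwrite('pics/c_w14.png',cv2.resize(im,None,fx=5,fy=5,interpolation=cv2.INTER_CUBIC)[:600*1])
crop('s14',170,190,260,300,6.5,'c_s14')
rel([.4914,.2105,.2035],Rtool(15.4,0))
E
```

```text
t 11.05 pos [0.4892 0.2149 0.2007] shift [-0.048  0.01  -0.028] turn [0.0013 0.0013 0.0001] F [-0.2 -2.4  1.9] op 0.0251
```

View pics/c_w14.png

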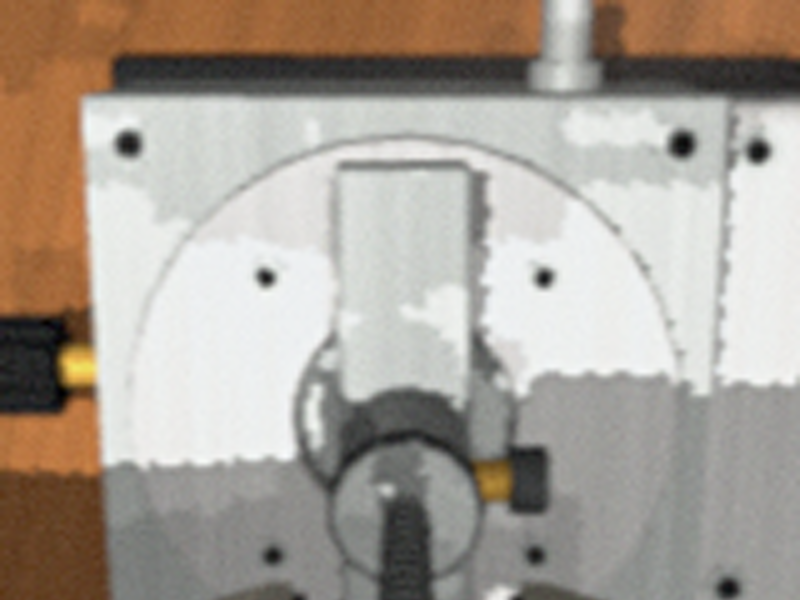

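View pics/c_s14.png

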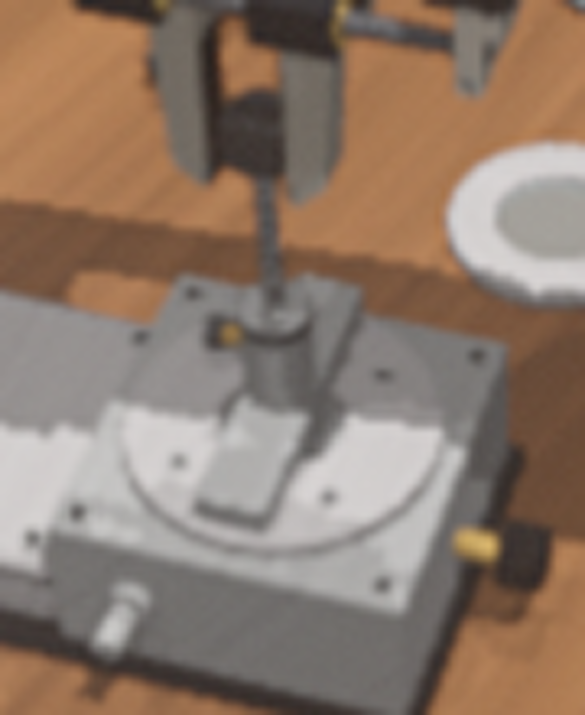

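```bash
cat > m.py <<'E'
from h import *
off=np.array([.0797,-.0003,-.1657])
def meas(f,P,scr,foot,slv,Rt=Rtool(15.4,0)):
    c=load(f);o0,_=ray(c,(256,192))
    at=lambda uv,wz:(Rt.T@(plane(c,P(*uv),wz)-o0)+off)
    w=np.mean([at(a,.078) for a in scr],0);print('ring',w.round(4))
    e=[at(a,.092) for a in foot];print('foot end',np.round(e,4),'centre-ring',(np.mean(e,0)-[.055,0,0]-w)[:2].round(4))
    print('sleeve-ring',(at(slv,.134)-w)[:2].round(4))
E
python3 - <<'E'
from m import *
P=lambda x,y:(175+x/5,110+y/5)
meas('w14',P,[(266,277),(544,277),(536,554),(273,554)],[(336,165),(470,165)],(405,508))
E
```

```text
ring [-0.0052  0.0009  0.1223]
foot end [[ 0.0488 -0.0121  0.1083]
 [ 0.0488  0.013   0.1083]] centre-ring [-0.001  -0.0005]
sleeve-ring [ 0.0008 -0.0002]
```

>>> move_arm --pt "0 0 0 0 0 0 -1" --pt "0 0 0 0 0 0 -1" --pt "0 0 0.02 0 0 0 -1" --pt "0 0 0.04 0 0 0 -1" --pt "0 0 0.06 0 0 0 -1" --pt "0 0 0.08 0 0 0 -1" --pt "0 0 0.1 0 0 0 -1" --pt "0 0 0.1 0 0 0 -1" --squeeze 12

```text
t: 11.85
tool_pos: [0.4887, 0.2149, 0.1895]
orientation: [1.9, 2.496, -0.0]
force: [2.5, -1.9, -1.0]
opening: 0.0257
```

```bash
python3 - <<'E'
from h import *
c=snap('wrist','w15');snap('side','s15')
im=cv2.imread('pics/w15.png')[120:280,175:335];cv2.imwrite('pics/c_w15.png',cv2.resize(im,None,fx=5,fy=5,interpolation=cv2.INTER_CUBIC)[:600*1])
crop('s15',170,190,260,300,5.4,'c_s15')
rel([.4914,.2105,.2035],Rtool(15.4,0)); print(read_state()['wrist_torque'])
E
```

```text
t 11.95 pos [0.4886 0.215  0.1895] shift [-0.052  0.015 -0.14 ] turn [0.0008 0.0012 0.0002] F [ 2.1 -0.6 -2.4] op 0.0256
[-0.19852968 -0.76708562 -0.11633955]
```

View pics/c_w15.png

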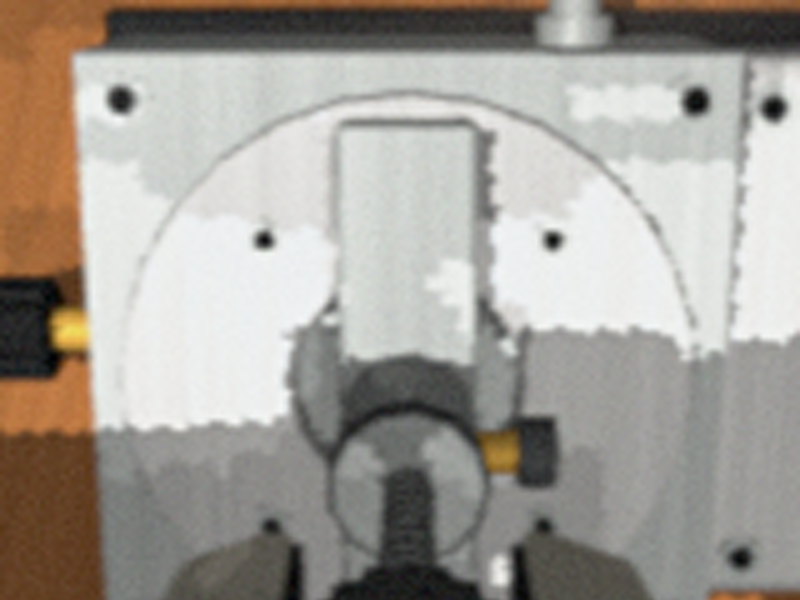

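View pics/c_s15.png

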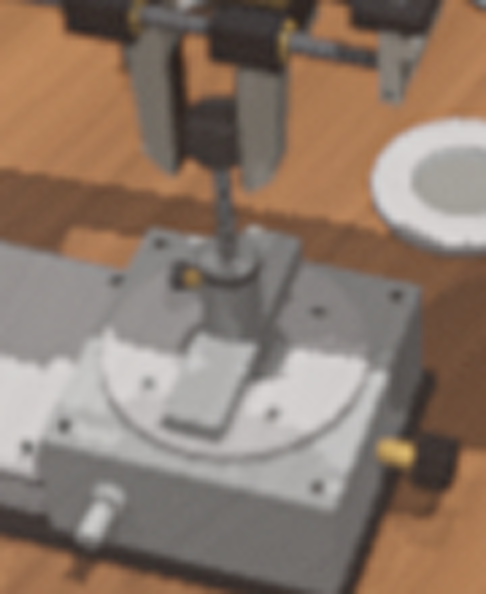

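```bash
python3 - <<'E'
from m import *
P=lambda x,y:(175+x/5,120+y/5)
meas('w15',P,[(263,240),(554,240),(545,526),(271,526)],[(338,122),(478,122)],(408,480))
E
```

```text
ring [-0.0055  0.0012  0.1111]
foot end [[ 0.0489 -0.0117  0.0971]
 [ 0.0489  0.0136  0.0971]] centre-ring [-0.0006 -0.0002]
sleeve-ring [ 0.0014 -0.0003]
```

>>> move_arm --pt "0 0 0.03 0 0 0 -1" --pt "0 0 0.06 0 0 0 -1" --pt "0 0 0.09 0 0 0 -1" --pt "0 0 0.12 0 0 0 -1" --pt "0 0 0.15 0 0 0 -1" --pt "0 0 0.15 0 0 0 -1"

```text
t: 12.55
tool_pos: [0.4885, 0.2149, 0.1742]
orientation: [1.901, 2.496, -0.001]
force: [1.2, -0.4, -3.4]
opening: 0.0257
```

```bash
python3 - <<'E'
from h import *
c=snap('wrist','w16');snap('side','s16')
im=cv2.imread('pics/w16.png')[120:340,150:360];cv2.imwrite('pics/c_w16.png',cv2.resize(im,None,fx=2.7,fy=2.7,interpolation=cv2.INTER_CUBIC))
crop('s16',170,190,260,300,5.4,'c_s16')
rel([.4914,.2105,.2035],Rtool(15.4,0)); print(read_state()['wrist_torque'])
E
```

```text
t 12.65 pos [0.4881 0.215  0.1741] shift [-0.053  0.02  -0.293] turn [0.0004 0.0011 0.0002] F [ 1.3 -1.6 -3.4] op 0.0259
[-0.14552041 -0.4946626  -0.06860228]
```

View pics/c_w16.png

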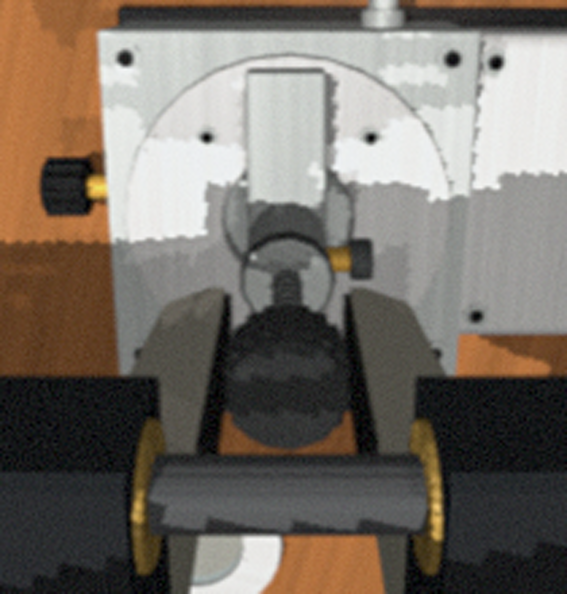

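View pics/c_s16.png

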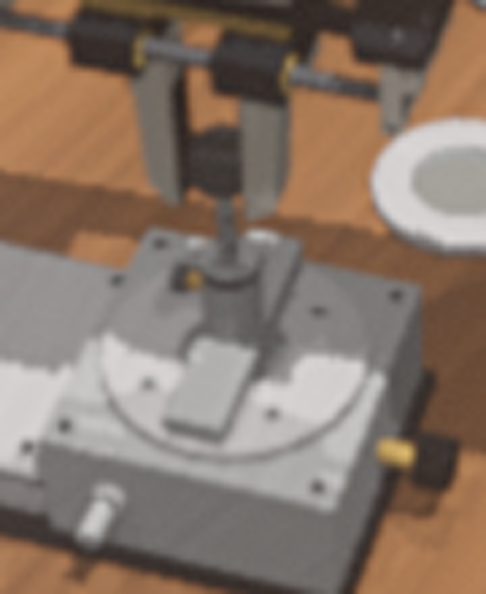

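>>> move_arm --pt "0 0 0.02 0 0 0 -1" --pt "0 0 0.04 0 0 0 -1" --pt "0 0 0.06 0 0 0 -1" --pt "0 0 0.08 0 0 0 -1" --pt "0 0 0.1 0 0 0 -1"

```text
t: 13.15
tool_pos: [0.4888, 0.2148, 0.1648]
orientation: [1.9, 2.496, -0.0]
force: [1.1, -3.5, 0.5]
opening: 0.0258
```

>>> move_arm --pt "0 0 0.02 0 0 0 -1" --pt "0 0 0.03 0 0 0 -1" --pt "0 0 0.04 0 0 0 -1" --pt "0 0 0.04 0 0 0 -1"

```text
t: 13.55
tool_pos: [0.4888, 0.2148, 0.1607]
orientation: [1.9, 2.496, -0.0]
force: [1.1, -2.4, -0.1]
opening: 0.026
```

>>> move_arm --pt "0 0 0.01 0 0 0 -1" --pt "0 0 0.02 0 0 0 -1" --pt "0 0 0.03 0 0 0 -1" --pt "0 0 0.04 0 0 0 -1"

```text
t: 13.95
tool_pos: [0.4889, 0.2148, 0.1569]
orientation: [1.9, 2.496, -0.0]
force: [0.4, -4.1, 2.7]
opening: 0.0261
```

>>> move_arm --pt "0 0 0.01 0 0 0 -1" --pt "0 0 0.02 0 0 0 -1" --pt "0 0 0.03 0 0 0 -1" --pt "0 0 0.04 0 0 0 -1"

```text
t: 14.35
tool_pos: [0.4889, 0.2148, 0.1528]
orientation: [1.9, 2.496, -0.0]
force: [-0.2, -4.9, 1.5]
opening: 0.0254
```

```bash
python3 - <<'E'
from h import *
c=snap('wrist','w17');snap('side','s17')
im=cv2.imread('pics/w17.png')[120:340,150:360];cv2.imwrite('pics/c_w17.png',cv2.resize(im,None,fx=2.7,fy=2.7,interpolation=cv2.INTER_CUBIC))
crop('s17',170,190,260,300,5.4,'c_s17')
rel([.4914,.2105,.2035],Rtool(15.4,0)); print(read_state()['wrist_torque'])
E
```

```text
t 14.45 pos [0.4888 0.2148 0.1527] shift [-0.05   0.015 -0.508] turn [0.0009 0.0012 0.0001] F [ 0.1 -2.9 -0. ] op 0.0255
[-0.66813998 -0.11221028  0.04016401]
```

View pics/c_w17.png

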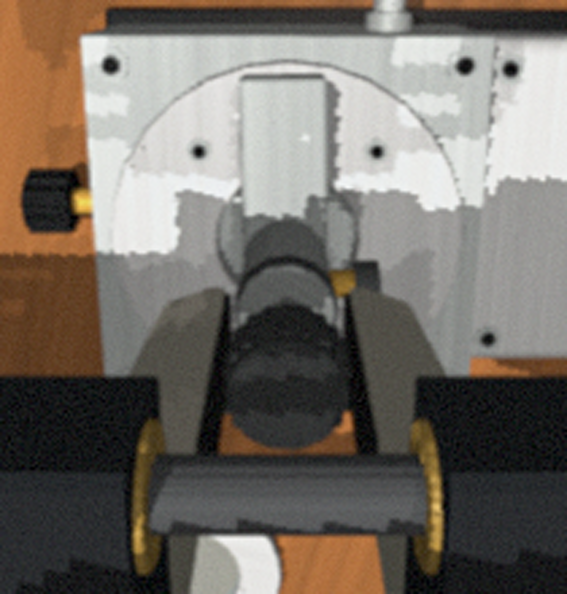

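View pics/c_s17.png

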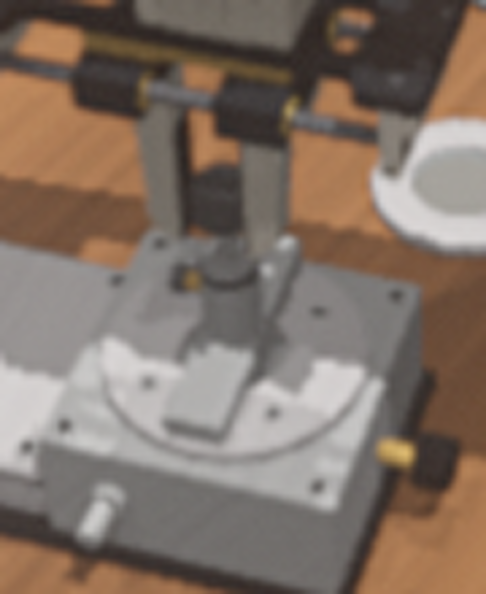

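>>> move_arm --pt "0 0 0.01 0 0 0 -1" --pt "0 0 0.02 0 0 0 -1" --pt "0 0 0.03 0 0 0 -1" --pt "0 0 0.03 0 0 0 -1"

```text
t: 14.85
tool_pos: [0.4889, 0.2148, 0.1497]
orientation: [1.9, 2.496, -0.0]
force: [0.7, -4.5, -0.1]
opening: 0.0253
```

>>> move_arm --pt "0 0 0.01 0 0 0 -1" --pt "0 0 0.02 0 0 0 -1" --pt "0 0 0.03 0 0 0 -1" --pt "0 0 0.03 0 0 0 -1"

```text
t: 15.25
tool_pos: [0.4889, 0.2148, 0.1467]
orientation: [1.9, 2.496, -0.0]
force: [0.5, -3.3, 0.1]
opening: 0.0258
```

```bash
python3 - <<'E'
from h import *
c=snap('wrist','w18');snap('side','s18')
im=cv2.imread('pics/w18.png')[120:340,150:360];cv2.imwrite('pics/c_w18.png',cv2.resize(im,None,fx=2.7,fy=2.7,interpolation=cv2.INTER_CUBIC))
rel([.4914,.2105,.2035],Rtool(15.4,0)); print(read_state()['wrist_torque'])
E
```

```text
t 15.35 pos [0.4889 0.2149 0.1468] shift [-0.051  0.014 -0.567] turn [0.0009 0.0012 0.0002] F [ 0.6 -3.7  0.4] op 0.0261
[-0.69417472 -0.11003278  0.01843944]
```

View pics/c_w18.png

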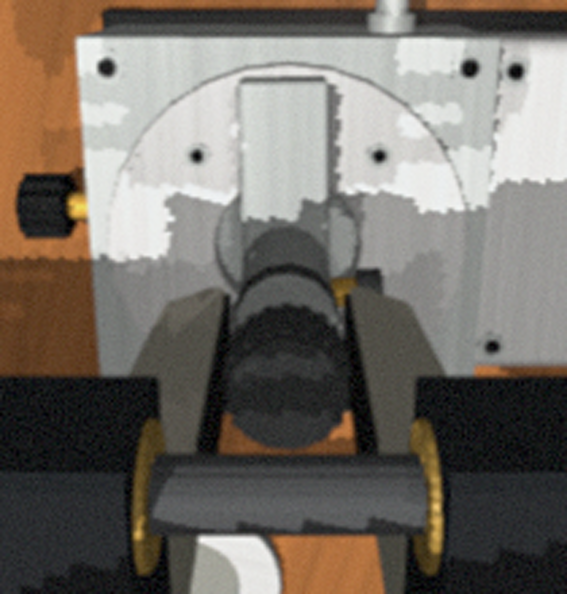

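>>> move_arm --pt "-0.005 0 0.01 0 0 0 -1" --pt "-0.01 0 0.02 0 0 0 -1" --pt "-0.01 0 0.02 0 0 0 -1"

```text
t: 15.65
tool_pos: [0.4891, 0.2139, 0.1448]
orientation: [1.9, 2.496, -0.0]
force: [0.6, -3.6, 1.2]
opening: 0.0258
```

>>> move_arm --pt "0 0 0.01 0 0 0 -1" --pt "0 0 0.02 0 0 0 -1" --pt "0 0 0.02 0 0 0 -1"

```text
t: 15.95
tool_pos: [0.4892, 0.2139, 0.1428]
orientation: [1.9, 2.496, -0.0]
force: [0.5, -3.1, 0.9]
opening: 0.0257
```

>>> move_arm --pt "0 0 0.01 0 0 0 -1" --pt "0 0 0.02 0 0 0 -1" --pt "0 0 0.02 0 0 0 -1"

```text
t: 16.25
tool_pos: [0.4891, 0.2138, 0.1407]
orientation: [1.9, 2.496, -0.0]
force: [0.1, -4.8, 0.2]
opening: 0.0258
```

```bash
python3 - <<'E'
from h import *
c=snap('wrist','w19');snap('side','s19')
im=cv2.imread('pics/w19.png')[120:340,150:360];cv2.imwrite('pics/c_w19.png',cv2.resize(im,None,fx=2.7,fy=2.7,interpolation=cv2.INTER_CUBIC))
crop('s19',170,190,260,300,5.4,'c_s19')
rel([.4914,.2105,.2035],Rtool(15.4,0)); print(read_state()['wrist_torque'])
E
```

```text
t 16.35 pos [0.4891 0.2139 0.1408] shift [-0.041  0.014 -0.627] turn [0.0009 0.0012 0.0002] F [-0.8 -3.7  1.6] op 0.0257
[-0.51100658 -0.03657406  0.00471926]
```

View pics/c_w19.png

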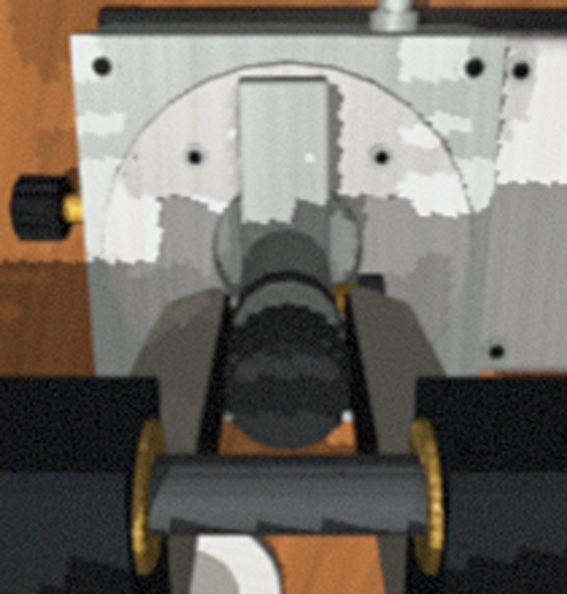

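View pics/c_s19.png

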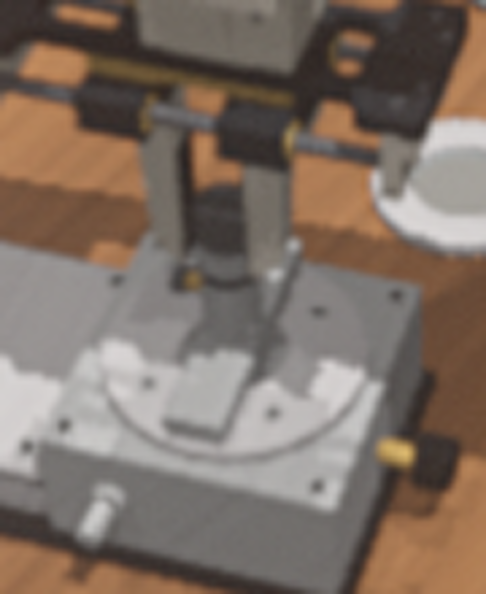

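>>> move_arm --pt "0 0 0.005 0 0 0 -1" --pt "0 0 0.01 0 0 0 -1" --pt "0 0 0.015 0 0 0 -1" --pt "0 0 0.015 0 0 0 -1"

```text
t: 16.75
tool_pos: [0.4892, 0.2138, 0.1394]
orientation: [1.9, 2.496, -0.0]
force: [-0.5, -3.5, 1.1]
opening: 0.0254
```

>>> move_arm --pt "0 0 0.005 0 0 0 -1" --pt "0 0 0.01 0 0 0 -1" --pt "0 0 0.015 0 0 0 -1" --pt "0 0 0.015 0 0 0 -1"

```text
t: 17.15
tool_pos: [0.4892, 0.2138, 0.1378]
orientation: [1.9, 2.496, -0.0]
force: [0.2, -4.7, 0.3]
opening: 0.0256
```

```bash
python3 - <<'E'
from h import *
c=snap('wrist','w20');snap('side','s20')
im=cv2.imread('pics/w20.png')[120:340,150:360];cv2.imwrite('pics/c_w20.png',cv2.resize(im,None,fx=2.7,fy=2.7,interpolation=cv2.INTER_CUBIC))
crop('s20',170,190,260,300,5.4,'c_s20')
rel([.4914,.2105,.2035],Rtool(15.4,0)); print(read_state()['wrist_torque'])
E
```

```text
t 17.25 pos [0.4892 0.2139 0.1379] shift [-0.041  0.014 -0.656] turn [0.0009 0.0012 0.0002] F [-1.1 -3.2  1.1] op 0.0257
[-0.65850584  0.07364213 -0.01157629]
```

View pics/c_w20.png

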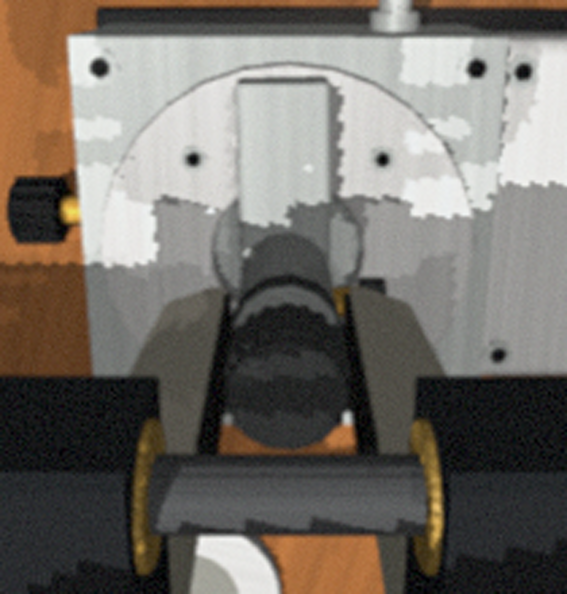

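View pics/c_s20.png

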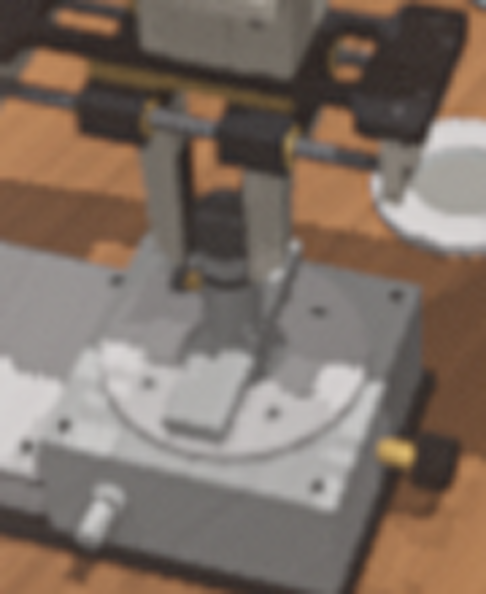

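>>> move_arm --pt "0 0 0 0 0 0 0.2" --pt "0 0 0 0 0 0 0.2" --pt "0 0 0 0 0 0 0.2" --pt "0 0 0 0 0 0 0.2" --pt "0 0 -0.05 0 0 0 0.2" --pt "0 0 -0.25 0 0 0 0.2" --pt "0 0 -0.5 0 0 0 0.2" --pt "0 0 -0.6 0 0 0 0.2"

```text
t: 18.05
tool_pos: [0.4902, 0.2145, 0.2009]
orientation: [1.899, 2.494, 0.005]
force: [0.5, 0.8, 1.1]
opening: 0.0561
```

```bash
python3 - <<'E'
from h import *
c=snap('wrist','w21');snap('side','s21')
im=cv2.imread('pics/w21.png')[120:340,150:360];cv2.imwrite('pics/c_w21.png',cv2.resize(im,None,fx=2.7,fy=2.7,interpolation=cv2.INTER_CUBIC))
crop('s21',170,190,260,300,5.4,'c_s21')
rel([.4914,.2105,.2035],Rtool(15.4,0)); print(read_state()['wrist_torque'])
E
```

```text
t 18.15 pos [0.4903 0.2145 0.2001] shift [-0.042  0.    -0.034] turn [0.0022 0.0012 0.0002] F [-0.7 -0.5  0.1] op 0.0558
[-0.06883133 -0.11648547  0.02684667]
```

View pics/c_w21.png

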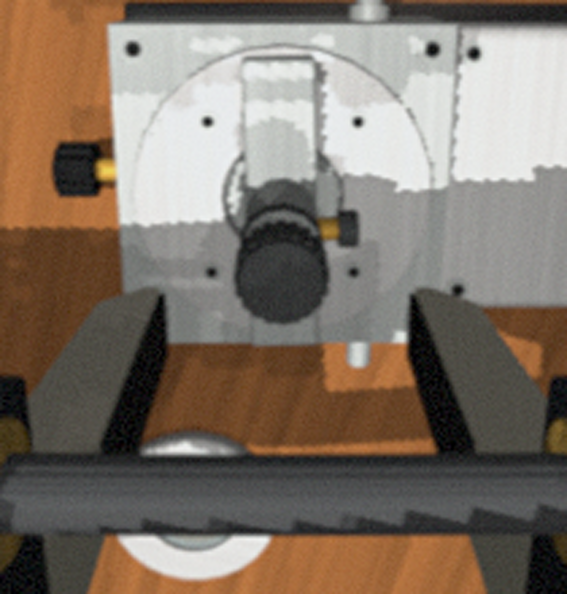

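View pics/c_s21.png

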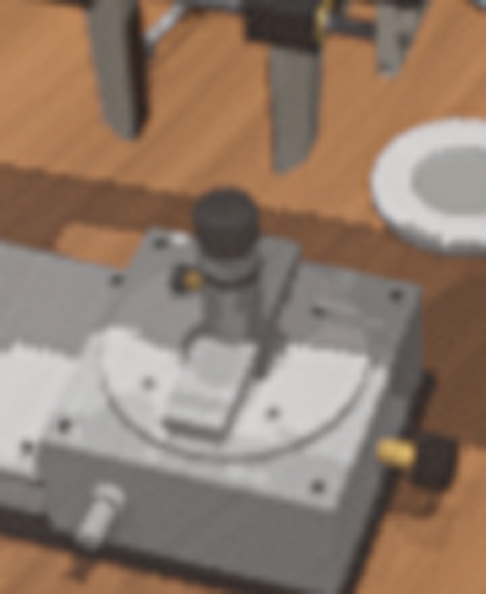

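```bash
python3 - <<'E'
from m import *
c=load('w21');o0,_=ray(c,(256,192));Rt=Rtool(15.4,0)
print('cam',o0)
for z in(.15,.155,.16,.165,.17): 
    q=plane(c,(254.4,223.8),z);print(z,q, Rt.T@(q-o0)+off, proj('s21',q)*1-[170,190], (proj('s21',q)-[170,190])*5.4, 'rad px', .013*289.3/np.linalg.norm(q-o0)*2.7)
# sleeve/knob expected circles for known ring centre
ring=np.mean([plane(c,(150+x/2.7,120+y/2.7),.078) for x,y in[(208,122),(358,122),(353,272),(212,272)]],0);print('ring',ring)
for z in(.15,.155,.16,.165,.17):
    print(z,(proj(c,[ring[0],ring[1],z])-[150,120])*2.7)
E
python3 - <<'E'
import sys
sys.path.insert(0,'.')
E
python3 -c "
import cv2
im=cv2.imread('pics/w21.png')[180:250,225:295];cv2.imwrite('pics/c_w21k.png',cv2.convertScaleAbs(cv2.resize(im,None,fx=8,fy=8,interpolation=cv2.INTER_CUBIC),alpha=1.8))
im=cv2.imread('pics/s21.png')[215:275,180:250];cv2.imwrite('pics/c_s21k.png',cv2.convertScaleAbs(cv2.resize(im,None,fx=9,fy=9,interpolation=cv2.INTER_CUBIC),alpha=1.8))"
```

```text
cam [0.46873427 0.29125729 0.36632291]
0.15 [0.49257702 0.20586781 0.15      ] [-8.95519072e-03  1.09837815e-05  5.06229092e-02] [[41.06257467 39.86223793]] [[221.7379032  215.25608482]] rad px 43.434902430508664
0.155 [0.49202593 0.20784147 0.155     ] [-6.90605059e-03  3.79582848e-06  4.56229092e-02] [[40.63600961 38.87588992]] [[219.43445189 209.92980558]] rad px 44.46259276928629
0.16 [0.49147484 0.20981513 0.16      ] [-4.85691046e-03 -3.39212453e-06  4.06229092e-02] [[40.20521846 37.87946167]] [[217.10817968 204.54909303]] rad px 45.54009291070465
0.165 [0.49092375 0.21178878 0.165     ] [-2.80777034e-03 -1.05800775e-05  3.56229092e-02] [[39.77014084 36.87280428]] [[214.75876054 199.1131431 ]] rad px 46.67111404214211
0.17 [0.49037265 0.21376244 0.17      ] [-7.58630211e-04 -1.77680306e-05  3.06229092e-02] [[39.33071528 35.85576602]] [[212.38586253 193.62113652]] rad px 47.85974542069826
ring [0.49192882 0.20990011 0.078     ]
0.15 [[283.38657119 267.52769586]]
0.155 [[283.44209191 273.82094668]]
0.16 [[283.50001981 280.38494869]]
0.165 [[283.56051387 287.23743706]]
0.17 [[283.62374724 294.39771884]]
```

View pics/c_w21k.png

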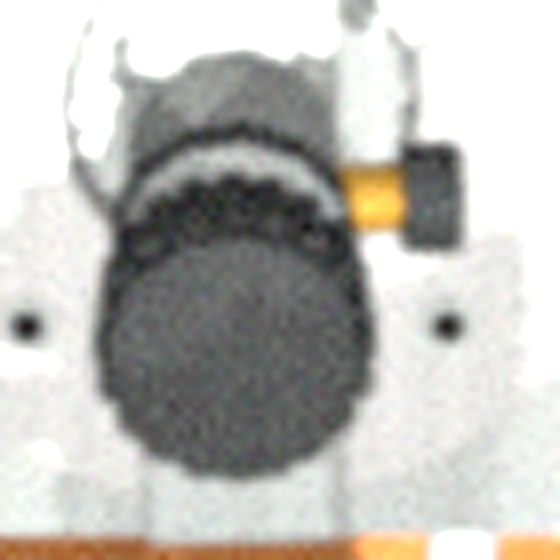

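View pics/c_s21k.png

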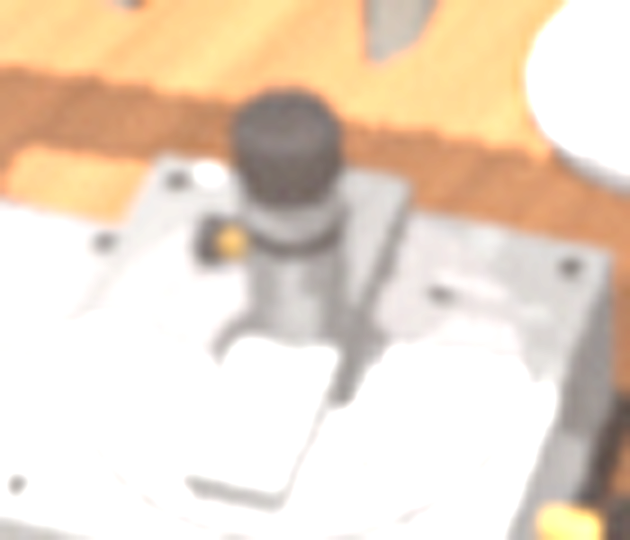

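>>> move_arm --pt "-0.045 0 0 0 0 0 -1" --pt "-0.045 0 0 0 0 0 -1" --pt "-0.045 0 0 0 0 0 -1" --pt "-0.045 0 0 0 0 0 -1" --pt "-0.045 0 0.1 0 0 0 -1" --pt "-0.045 0 0.2 0 0 0 -1" --pt "-0.045 0 0.28 0 0 0 -1" --pt "-0.045 0 0.28 0 0 0 -1"

```text
t: 18.95
tool_pos: [0.489, 0.2092, 0.1676]
orientation: [1.901, 2.497, -0.005]
force: [-0.6, 0.6, 0.2]
opening: 0.0008
```

```bash
python3 - <<'E'
from h import *
c=snap('wrist','w22');snap('side','s22')
im=cv2.imread('pics/w22.png')[120:340,150:360];cv2.imwrite('pics/c_w22.png',cv2.resize(im,None,fx=2.7,fy=2.7,interpolation=cv2.INTER_CUBIC))
crop('s22',170,190,260,300,5.4,'c_s22')
rel([.4914,.2105,.2035],Rtool(15.4,0)); print(read_state()['wrist_torque'])
E
```

```text
t 19.05 pos [0.49   0.2095 0.1694] shift [ 0.005  0.017 -0.341] turn [0.0006 0.0013 0.0002] F [-0.  -0.5 -0.3] op 0.0004
[ 0.01192302 -0.11440003 -0.0170596 ]
```

View pics/c_w22.png

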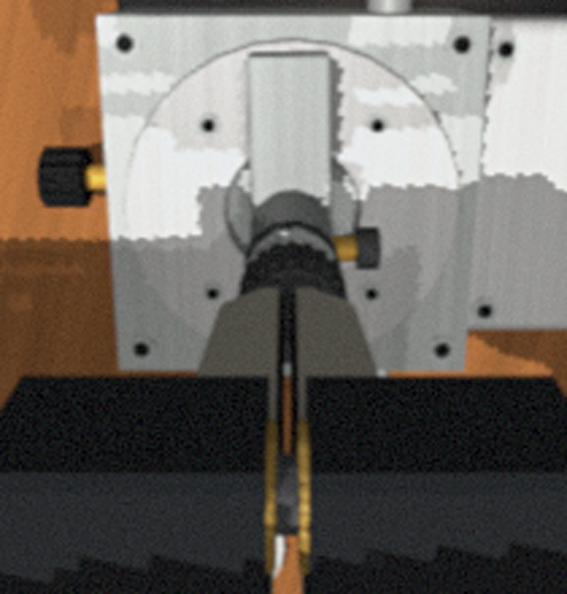

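View pics/c_s22.png

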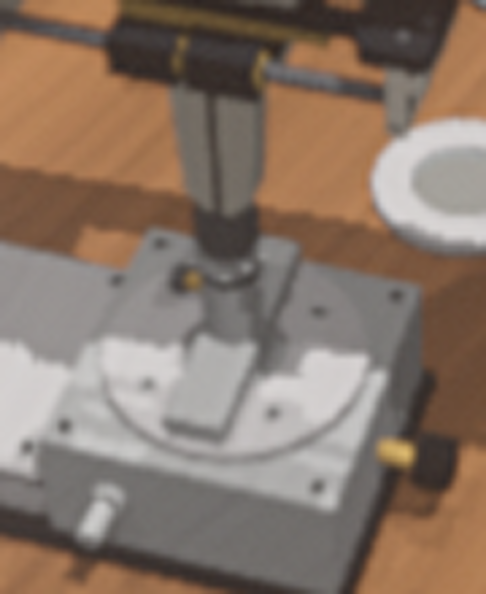

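>>> move_arm --pt "0 0 0.01 0 0 0 -1" --pt "0 0 0.02 0 0 0 -1" --pt "0 0 0.03 0 0 0 -1" --pt "0 0 0.04 0 0 0 -1" --pt "0 0 0.04 0 0 0 -1"

```text
t: 19.55
tool_pos: [0.4903, 0.2096, 0.1658]
orientation: [1.9, 2.496, -0.0]
force: [0.2, -0.2, 0.5]
opening: 0.0002
```

>>> move_arm --pt "0 0 0.01 0 0 0 -1" --pt "0 0 0.02 0 0 0 -1" --pt "0 0 0.02 0 0 0 -1"

```text
t: 19.85
tool_pos: [0.4902, 0.2095, 0.1637]
orientation: [1.9, 2.496, -0.0]
force: [-0.7, 0.0, 0.2]
opening: 0.0002
```

>>> move_arm --pt "0 0 0.01 0 0 0 -1" --pt "0 0 0.02 0 0 0 -1" --pt "0 0 0.02 0 0 0 -1"

```text
t: 20.15
tool_pos: [0.4906, 0.2097, 0.1625]
orientation: [1.9, 2.495, 0.001]
force: [-1.0, -0.7, 3.3]
opening: 0.0003
```

>>> move_arm --pt "0 0 0.005 0 0 0 -1" --pt "0 0 0.01 0 0 0 -1" --pt "0 0 0.01 0 0 0 -1"

```text
t: 20.45
tool_pos: [0.4911, 0.2098, 0.1624]
orientation: [1.899, 2.495, 0.003]
force: [-1.5, -0.7, 8.3]
opening: 0.0005
```

>>> move_arm --pt "0 0 0.005 0 0 0 -1" --pt "0 0 0.01 0 0 0 -1" --pt "0 0 0.01 0 0 0 -1"

```text
t: 20.75
tool_pos: [0.4917, 0.21, 0.1624]
orientation: [1.899, 2.494, 0.005]
force: [-2.1, -0.2, 11.2]
opening: 0.0005
```

>>> move_arm --pt "0 0 -0.01 0 0 0 -1" --pt "0 0 -0.01 0 0 0 -1" --pt "0 0 -0.01 0 0 0 -1" --pt "0 0 -0.01 0 0 0 -1" --pt "0 0 -0.01 0 0 0 -1" --pt "0 0 -0.01 0 0 0 -1" --pt "0 0 -0.01 0 0 0 -1" --pt "0 0 -0.01 0 0 0 -1"

```text
t: 21.55
tool_pos: [0.4914, 0.2099, 0.1625]
orientation: [1.899, 2.494, 0.004]
force: [-1.0, 0.2, 8.6]
opening: 0.0006
```

>>> move_arm --pt "0 0 0 0 0 0 -1" --pt "0 0 0 0 0 0 -1" --pt "0 0 0 0 0 0 -1" --pt "0 0 0 0 0 0 -1" --pt "0 0 0 0 0 0 -1" --pt "0 0 0 0 0 0 -1" --pt "0 0 0 0 0 0 -1" --pt "0 0 0 0 0 0 -1"

```text
t: 22.35
tool_pos: [0.4914, 0.2099, 0.1625]
orientation: [1.899, 2.494, 0.004]
force: [-0.3, -0.2, 7.8]
opening: 0.0003
```

```bash
python3 - <<'E'
from h import *
rel([.4914,.2105,.2035],Rtool(15.4,0))
E
```

```text
t 22.35 pos [0.4914 0.2099 0.1625] shift [ 0.004  0.004 -0.41 ] turn [0.0018 0.0012 0.0002] F [-0.3 -0.2  7.8] op 0.0003
```

Held at about 8 N for 1.6 s at a steady height. Next I lift straight off, back away, and check.

>>> move_arm --pt "0 0 -0.02 0 0 0 -1" --pt "0 0 -0.06 0 0 0 -1" --pt "0 0 -0.2 0 0 0 -1" --pt "0 0 -0.4 0 0 0 -1" --pt "0 0 -0.7 0 0 0 -1" --pt "0 0 -0.9 0 0 0 -1" --pt "0 0 -0.9 0 0 0 -1"

```text
t: 23.05
tool_pos: [0.4918, 0.2105, 0.2556]
orientation: [1.898, 2.493, 0.008]
force: [0.3, 0.6, -0.2]
opening: 0.0004
```

```bash
python3 - <<'E'
from h import *
c=snap('wrist','w23');snap('side','s23');snap('top','t23')
im=cv2.imread('pics/w23.png')[60:280,150:360];cv2.imwrite('pics/c_w23.png',cv2.resize(im,None,fx=2.7,fy=2.7,interpolation=cv2.INTER_CUBIC))
crop('s23',130,130,320,310,3.3,'c_s23')
rel([.4914,.2105,.2035],Rtool(15.4,0))
E
```

```text
t 23.2 pos [0.4897 0.2097 0.2503] shift [0.005 0.017 0.468] turn [0.0007 0.0013 0.0002] F [-0.2  0.4 -0.4] op 0.0005
```

View pics/c_w23.png

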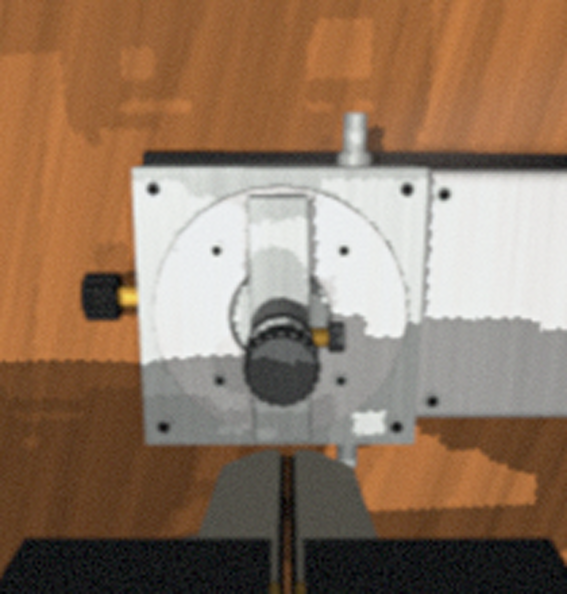

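View pics/c_s23.png

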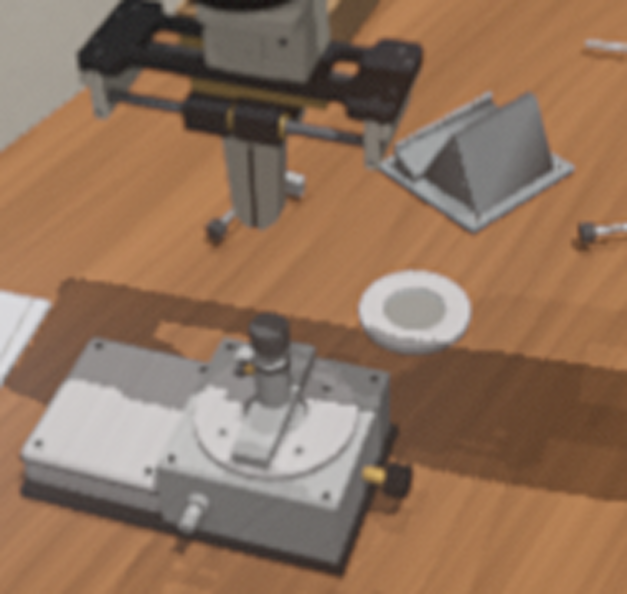

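```bash
python3 - <<'E'
from h import *
s=read_state();print(s['force'],s['t']);print(close_job())
E
```

```text
[-0.20907353  0.42671108 -0.36343894] 23.2
the job is handed in; nothing more can be done
None
```

The gauge is standing upright on the stage ring over the well, with its rod on the bottom and the arm clear of it. I handed the job in at 23.2 s.

- **Moving the gauge:** I lifted the largest gauge off its rest by the knob, turned it upright and set its foot flat on the ring. The wrist camera put it about 1 mm off the well's centre.
- **Pushing the rod:** I first pushed the rod down while gripping the knob. I stopped with the fingertips about 4 mm above the sleeve, before feeling a clear stop, and let go. I then pressed on top of the knob with closed fingers. The tool stopped at 162.4 mm above the bench while the force rose from 3 to 11 N.
- **Hold and release:** I eased off and held for 1.6 s, with force readings of 8.6 and 7.8 N, then lifted straight off.

**Last checks:**
- The pictures show the gauge upright with its foot on the ring, and the force on the tool is near zero. The lid, the rest and the parts of the other things in view look undisturbed.
- From the knob's height, the rod tip is about 51 to 52 mm below the ring face, give or take about 2 mm. That is near the platform's lower limit of 52 mm, and about 6 mm short of the rod's own end stop, so I take it that the rod is on the platform and not at its own stop.
- During the gripped push the vertical force reading was unclear and there was a sideways force of up to about 5 N. This is why I confirmed the bottom by pressing from above.

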